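# Two-angle polariser check of display modules

### The job

Lay every display module flat on the light panel, one to a lit lane, centred and straight along it, orange connector end towards the panel's orange strip. Turn the polariser until its scale reads 90 degrees at the index line, press the blue exposure button fully down for a moment and release it, then turn the scale to 30 degrees and press and release the button again, with the modules still in their lanes. Finally lay all the modules back on the mat, side by side with gaps between them, flat and square to the mat's green strip with their orange ends towards it, leaving the scale at 30 and the other things on the bench undisturbed.

Things in the scene. Friction and masses are not known exactly. Their poses are not given: they have to be found in the camera images.
- bar1_mid (a point): Display module: flat rigid bar 120 x 28 x 10 mm, about 70 g, aluminium edges, dark screen on top, the last 18 mm at one end orange (connector end). This point is its centre, 5 mm above its underside; x along its length to the orange end, z out of the screen. Two or three modules are present (None if absent), starting flat on the mat.
- bar2_mid (a point): Display module: flat rigid bar 120 x 28 x 10 mm, about 70 g, aluminium edges, dark screen on top, the last 18 mm at one end orange (connector end). This point is its centre, 5 mm above its underside; x along its length to the orange end, z out of the screen. Two or three modules are present (None if absent), starting flat on the mat.
- bar3_mid (a point): Display module: flat rigid bar 120 x 28 x 10 mm, about 70 g, aluminium edges, dark screen on top, the last 18 mm at one end orange (connector end). This point is its centre, 5 mm above its underside; x along its length to the orange end, z out of the screen. Two or three modules are present (None if absent), starting flat on the mat.
- lane1 (a point): Centre of lit lane 1 on the top face of the light panel, a fixed black slab 176 x 330 x 18 mm with three white lanes 156 mm long, 50 mm wide and 94 mm apart along y (lane1 at the -y end). x runs along the lane to the orange strip on the panel's edge. Lanes are flat markings without walls.
- lane2 (a point): Centre of lit lane 2 on the top face of the light panel, a fixed black slab 176 x 330 x 18 mm with three white lanes 156 mm long, 50 mm wide and 94 mm apart along y (lane1 at the -y end). x runs along the lane to the orange strip on the panel's edge. Lanes are flat markings without walls.
- lane3 (a point): Centre of lit lane 3 on the top face of the light panel, a fixed black slab 176 x 330 x 18 mm with three white lanes 156 mm long, 50 mm wide and 94 mm apart along y (lane1 at the -y end). x runs along the lane to the orange strip on the panel's edge. Lanes are flat markings without walls.
- panel_edge (a point): Middle of the orange strip along the panel's +x edge, 81 mm along x from the lanes' centres, on the top face.
- mat_mid (a point): Centre of the pale blue-grey work mat's top face (fixed, 230 x 320 mm, 3 mm thick); x runs to the green strip along one long edge, y along the strip. Thin white lines on it mean nothing.
- mat_edge (a point): Middle of the green strip, 105 mm from mat_mid along the mat's x.
- scale (a joint): Polariser scale reading at the red index line on the +x side of its grey housing (110 x 100 mm, 30 high), rad (90 deg = 1.571); grows counter-clockwise from above; stops at -10 and 130 deg; stays put, friction 0.05 N m. Black disc, radius 46 mm; ticks every 10 deg, 0 (red) to 120, running clockwise from above; long ticks at 0, 30, 60, 90, 120, orange at 30 and 90.
- scale_grip (a point): On the disc's axis, inside the grip bar: 60 mm above the table, 10 mm under the bar's top, 22 mm above the disc's face. The aluminium bar, 60 mm long, 14 mm thick, 32 mm high, stands across the disc's centre and turns with it; x along the bar to its red-marked end, which lies over the 0 tick.
- expose (a joint): Travel of the blue exposure button in m: 0 when up, 0.006 fully down; springs back; about 1.5 N to start and 5 N fully down.
- expose_top (a point): Centre of the top face of the blue button (34 mm across), 50 mm above the table when up, on a grey pod 76 x 64 x 28 mm; moves straight down with the button.
- tin: Bystander, not to be disturbed: low steel tin, 64 mm across, 22 mm high; origin under its centre.
- jar: Bystander, not to be disturbed: glass jar with blue cap, 48 mm across, 75 mm high; origin under its centre.
- driver: Bystander, not to be disturbed: red screwdriver 160 mm long, lying; origin under its centre.
- sponge: Bystander, not to be disturbed: green block 60 x 50 x 35 mm; origin under its centre.
- meter: Bystander, not to be disturbed: orange multimeter 150 x 80 x 36 mm, lying; origin under its centre.
- tape: Bystander, not to be disturbed: yellow tape ring 70 mm across, 18 mm high; origin under its centre.
Mind the look-alikes: they are no part of the job. What is shaped like the part that bears bar2_mid but purple is not meant.

How it is judged (in metres and radians):
On the way, in this order (a step that is already met when the one before it is completed fails the run):
1. button fully down with the modules laid and the scale at 90 (x of bar1_mid in the frame of lane1 between -0.022 and 0.022 m and x of panel_edge in the frame of bar1_mid above 0.03 m and angle between the x axis of each of bar1_mid, bar2_mid, bar3_mid and the x axis of lane1, either way round below 0.14 rad and z of bar1_mid in the frame of lane1 between 0.002 and 0.008 m and (y of bar1_mid in the frame of lane1 between -0.012 and 0.012 m or y of bar1_mid in the frame of lane2 between -0.012 and 0.012 m or y of bar1_mid in the frame of lane3 between -0.012 and 0.012 m) and x of bar2_mid in the frame of lane1 between -0.022 and 0.022 m and x of panel_edge in the frame of bar2_mid above 0.03 m and z of bar2_mid in the frame of lane1 between 0.002 and 0.008 m and (y of bar2_mid in the frame of lane1 between -0.012 and 0.012 m or y of bar2_mid in the frame of lane2 between -0.012 and 0.012 m or y of bar2_mid in the frame of lane3 between -0.012 and 0.012 m) and x of bar3_mid in the frame of lane1 between -0.022 and 0.022 m and x of panel_edge in the frame of bar3_mid above 0.03 m and z of bar3_mid in the frame of lane1 between 0.002 and 0.008 m and (y of bar3_mid in the frame of lane1 between -0.012 and 0.012 m or y of bar3_mid in the frame of lane2 between -0.012 and 0.012 m or y of bar3_mid in the frame of lane3 between -0.012 and 0.012 m) and horizontal distance between bar1_mid and bar2_mid above 0.045 m and horizontal distance between each of bar1_mid, bar2_mid and bar3_mid above 0.045 m and value of joint scale between 1.50971 and 1.63188 rad and value of joint expose above 0.005 m), for 0.1 s.
2. button released, scale still at 90 (value of joint scale between 1.50971 and 1.63188 rad and value of joint expose below 0.001 m), for 0.1 s.
3. scale at 30 degrees (value of joint scale between 0.462512 and 0.584685 rad and value of joint expose below 0.001 m), for 0.2 s.
4. button fully down with the modules laid and the scale at 30 (x of bar1_mid in the frame of lane1 between -0.022 and 0.022 m and x of panel_edge in the frame of bar1_mid above 0.03 m and angle between the x axis of each of bar1_mid, bar2_mid, bar3_mid and the x axis of lane1, either way round below 0.14 rad and z of bar1_mid in the frame of lane1 between 0.002 and 0.008 m and (y of bar1_mid in the frame of lane1 between -0.012 and 0.012 m or y of bar1_mid in the frame of lane2 between -0.012 and 0.012 m or y of bar1_mid in the frame of lane3 between -0.012 and 0.012 m) and x of bar2_mid in the frame of lane1 between -0.022 and 0.022 m and x of panel_edge in the frame of bar2_mid above 0.03 m and z of bar2_mid in the frame of lane1 between 0.002 and 0.008 m and (y of bar2_mid in the frame of lane1 between -0.012 and 0.012 m or y of bar2_mid in the frame of lane2 between -0.012 and 0.012 m or y of bar2_mid in the frame of lane3 between -0.012 and 0.012 m) and x of bar3_mid in the frame of lane1 between -0.022 and 0.022 m and x of panel_edge in the frame of bar3_mid above 0.03 m and z of bar3_mid in the frame of lane1 between 0.002 and 0.008 m and (y of bar3_mid in the frame of lane1 between -0.012 and 0.012 m or y of bar3_mid in the frame of lane2 between -0.012 and 0.012 m or y of bar3_mid in the frame of lane3 between -0.012 and 0.012 m) and horizontal distance between bar1_mid and bar2_mid above 0.045 m and horizontal distance between each of bar1_mid, bar2_mid and bar3_mid above 0.045 m and value of joint scale between 0.462512 and 0.584685 rad and value of joint expose above 0.005 m), for 0.1 s.
5. button released (all of step 3), for 0.1 s.
At the end, for the whole second after the job is handed in: Each module flat and wholly on the mat (centre within 55 mm of its middle in x, 145 in y), within 10 degrees of square to the green strip, orange end towards it, centres over 35 mm apart; scale at 30 degrees +-3.5, button up. In the lanes: +-12 mm across, +-22 mm along, 8 degrees (all of step 5 and x of bar1_mid in the frame of mat_mid between -0.055 and 0.055 m and y of bar1_mid in the frame of mat_mid between -0.145 and 0.145 m and x of mat_edge in the frame of bar1_mid above 0.03 m and angle between the x axis of each of bar1_mid, bar2_mid, bar3_mid and the x axis of mat_mid, either way round below 0.17 rad and z of bar1_mid in the frame of mat_mid between 0.002 and 0.008 m and x of bar2_mid in the frame of mat_mid between -0.055 and 0.055 m and y of bar2_mid in the frame of mat_mid between -0.145 and 0.145 m and x of mat_edge in the frame of bar2_mid above 0.03 m and z of bar2_mid in the frame of mat_mid between 0.002 and 0.008 m and x of bar3_mid in the frame of mat_mid between -0.055 and 0.055 m and y of bar3_mid in the frame of mat_mid between -0.145 and 0.145 m and x of mat_edge in the frame of bar3_mid above 0.03 m and z of bar3_mid in the frame of mat_mid between 0.002 and 0.008 m and horizontal distance between bar1_mid and bar2_mid above 0.035 m and horizontal distance between each of bar1_mid, bar2_mid and bar3_mid above 0.035 m); the robot touches nothing.
It fails at once if a bystander is moved more than 40 mm (distance of any of tin, jar, driver, sponge, meter, tape from where it was at the start of the episode above 0.04 m).
Of bar1, bar2, bar3 only 2 to 3 are there at a start; the rules pass over those that are not, and their reading is None.
At some moment in a run one of bar1, bar2, bar3 may be knocked a few centimetres aside while the robot is not near it.
Once in a run the grip may slacken for a moment while it holds something.
It also fails if it takes over 210 s, if anything falls off the work surface, if the arm or the gripper's body presses on something with over 40 N, if the wrist force passes 120 N, or if a joint passes its speed limit or range.

### The arm

A 6-joint arm with a two-finger parallel gripper is mounted at the origin on the work surface. World frame = base frame: x ahead of the robot, y to its left, z up, the work surface at z = 0. Lengths are in mm, angles in rad, forces in N, time in s.
With the tool pointing down it reaches from about 375 to 925 mm from the base axis. Payload 5.7 kg.
Tool frame: the origin (TCP) lies midway between the tips of the shut fingers; the grasp point (between the pads) lies 19 mm behind it; x points along the fingers, y is the direction in which the jaws open and shut, and the axes are right-handed (so a half turn about x gives the same grasp; the last joint's range is limited). The gripper opens to 85 mm and grips with 20 to 120 N. Pads are 22 mm wide; open, the fingers measure 114 mm over their backs; the gripper's body (76 mm by 85 mm) begins 54 mm behind the grasp point. The pads swing forward as they close: fully open they stand 13 mm farther back than shut.
Start: joints at [1.196, 0.359, 1.51, -0, 1.272, -0.115], TCP at [154.126, 579.835, 231.267] pointing down, gripper open.
Joint ranges: [-2.97, 2.97], [-1.01, 2.36], [0.21, 2.38], [-0.96, 4.11], [0.2, 2.71], [-2.98, 2.98]. Speed limits (rad/s): [2.39, 2.39, 3.14, 3.14, 3.14, 3.14].

### API

Orientations are given as a unit quaternion [w, x, y, z].
In Python, from plant import robot gives the robot as it stands.
- The arm moves only by the tool apply_moves, never from a script. Its argument "steps" is a list that holds one entry, the list of rows, each a list of 4 numbers: the shift along the tool's x, y, z in m, then the turn about the tool's x in rad. In form: [[[dx, dy, dz, twist], ...]]. A call has 1 to 10 rows; each row shifts and turns the pose as measured when the row begins, along the tool's axes as they then stand; what a row does not reach is not made up. A row lasts 1/10 s, in which the tool goes at most 50 mm and 8.59 degrees, less where a joint would pass 70% of its speed; a pose out of reach is approached as far as the arm can. A call is refused whole if a number of a shift passes 0.05 or a number of a turn 0.15, either way. A call with a gripper value outside its range is refused whole. "grip" is the gripper command: -1 is fully open, 1 is shut, values between are in proportion, set as the call begins (left out, the last holds). The fingers move at their own pace and stop on an object; the grip force is fixed at half the most. Time passes only in rows, so rows that do not move let the fingers close. It gives the time, the measured TCP pose, the force and the opening at its end, in the units of the state.
- robot.get_obs(): the state, without advancing time (a new reading comes with each control period).
- robot.grab_frame(name): name is "scene" or "top" or "wrist"; returns a dict with "frame" (384x512x3 uint8, red, green, blue), "fx", "fy", "cx", "cy" (pixels), "k1" (the pictures are not rectified: a ray, as slopes to the right and down, at radius r is drawn at 1 + k1 r^2 times it, then the intrinsics apply), "R" (3x3) and "t" (3): a world point X has camera coordinates R X + t. Camera axes: x right, y down, z forward; pixel columns grow to the right and rows downward; lengths in mm; the calibration is good to about 2 mm. A picture is of the moment at which its call begins. There is no depth.
- robot.close_job(): hands the job in, once; it reports no verdict.
The state is a dict: "t": time; "joint_positions": joint angles; "joint_vel": joint speeds; "joint_efforts": joint torques, N m; "ee_pos": TCP position; "eef_rot": TCP orientation; "force": force on the tool from outside, world axes, zero at the start; "ft_torque": the same for the moment, N m; "width": finger opening in mm.
Only numpy, scipy, OpenCV 4.12 (cv2) and the standard library are available. Lean on these libraries where they do the work, as an engineer would, in place of code of your own. Each camera call takes 0.05 s, during which the arm holds its last target. There are 200 camera calls.

## Working session

There is one attempt and no reset: what is moved stays moved. The work goes in short steps, Python scripts to look and compute and a tool call to move; the robot and the scene stay as the last step left them, time stands still between calls to the robot, and variables do not carry over. Pictures are saved under pics/ and viewed, about 12 in all and at most 16, crops included, and the job is handed in when it is done.

Besides the shell and the picture viewer there is one more tool, called after ">>>" as name(argument=value, ...), one argument or row to a line, values as JSON. apply_moves: Moves the arm, as the interface text tells. Its arguments: {"type":"object","properties":{"steps":{"type":"array"},"grip":{"type":"number"}},"required":["steps"]}

```bash
mkdir -p pics; cat > h.py <<'E'
import numpy as np, cv2
from plant import robot
def grab(n):
    f=robot.grab_frame(n); f['R']=np.array(f['R']).reshape(3,3); f['t']=np.array(f['t']).ravel(); return f
def save(f,p,crop=None,s=1):
    im=np.array(f['frame'])[:,:,::-1]
    if crop: x0,y0,x1,y1=crop; im=im[y0:y1,x0:x1]
    cv2.imwrite(p,cv2.resize(im,None,fx=s,fy=s,interpolation=cv2.INTER_CUBIC))
def ray(f,u,v):
    d=np.array([(u-f['cx'])/f['fx'],(v-f['cy'])/f['fy']]); s=d.copy()
    for _ in range(20): s=d/(1+f['k1']*(s@s))
    return -f['R'].T@f['t'], f['R'].T@np.array([s[0],s[1],1])
def pt(f,u,v,z):
    c,d=ray(f,u,v); return c+d*(z-c[2])/d[2]
def proj(f,X):
    c=f['R']@np.array(X,float)+f['t']; s=c[:2]/c[2]; s=s*(1+f['k1']*(s@s)); return np.array([s[0]*f['fx']+f['cx'],s[1]*f['fy']+f['cy']])
E
python3 - <<'E'
from h import *
o=robot.get_obs(); print({k:np.round(v,3).tolist() for k,v in o.items()})
for n in('top','scene'):
    f=grab(n); save(f,f'pics/{n}0.png',s=1.5); print(n,f['fx'],f['k1'],(-f['R'].T@f['t']).round(),f['R'].round(2).tolist()); np.save(f'{n}0.npy',f,allow_pickle=True)
E
```

```text
{'t': 0.0, 'joint_positions': [1.196, 0.36, 1.511, -0.0, 1.273, -0.115], 'joint_vel': [0.0, -0.001, 0.001, -0.001, -0.001, -0.001], 'joint_efforts': [-0.001, -52.763, -27.862, -0.0, 0.013, -0.0], 'ee_pos': [153.867, 579.207, 230.435], 'eef_rot': [0.701, 0.091, 0.701, -0.092], 'force': [-0.476, -0.705, -0.342], 'ft_torque': [0.004, 0.012, -0.026], 'width': 85.454}
top 476.7060999264497 0.06347980854598344 [ 326.   56. 1683.] [[-0.01, -1.0, -0.01], [-0.99, 0.01, -0.1], [0.1, 0.01, -0.99]]
scene 433.5951066467885 -0.06582505752435115 [1489.  423.  982.] [[-0.35, 0.94, 0.0], [0.62, 0.24, -0.75], [-0.7, -0.26, -0.66]]
```

View pics/top0.png

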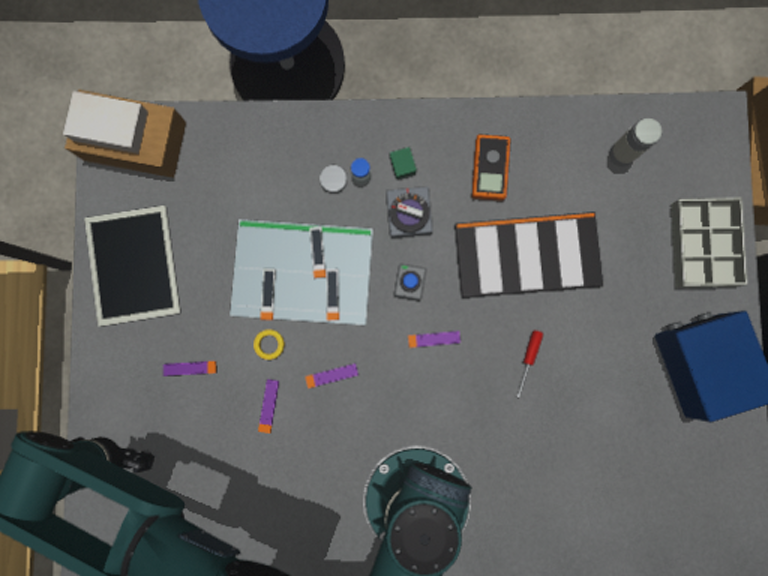

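View pics/scene0.png

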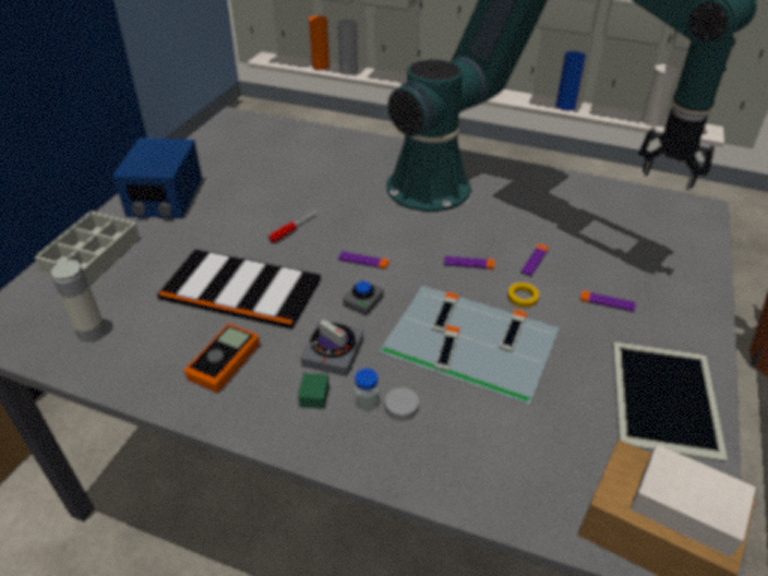

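The top view (1.5x) shows three dark modules on the mat at (268,294), (318,252) and (333,294). All have their orange ends towards the robot. The four purple bars at (190,368), (268,405), (332,376) and (434,340) are look-alikes, so I'll leave them alone. The panel is at (530,255), the polariser at (410,212) and the button at (410,282).

```bash
cat > m.py <<'E'
from h import *
def quad(f,mask,z,amin=100):
    out=[]
    for c in cv2.findContours(mask.astype(np.uint8),cv2.RETR_EXTERNAL,cv2.CHAIN_APPROX_NONE)[0]:
        if cv2.contourArea(c)<amin: continue
        P=np.array([pt(f,*p[0],z)[:2] for p in c],np.float32)
        r=cv2.minAreaRect(P); out.append(r)
    return out
def hsv(f): return cv2.cvtColor(np.array(f['frame']),cv2.COLOR_RGB2HSV)
def show(n,r):
    (x,y),(w,h),a=r; 
    if w<h: a+=90; w,h=h,w
    print(n,'c',round(x,1),round(y,1),'size',round(w),round(h),'long-axis deg',round((a+90)%180-90,1))
E
python3 - <<'E'
from m import *
f=np.load('top0.npy',allow_pickle=True).item(); H=hsv(f).astype(int); h,s,v=H[...,0],H[...,1],H[...,2]
yy,xx=np.mgrid[:384,:512]
def box(x0,y0,x1,y1): return (xx>x0/1.5)&(xx<x1/1.5)&(yy>y0/1.5)&(yy<y1/1.5)
mat=box(220,210,385,335)
def px(x,y): return H[int(y/1.5),int(x/1.5)]
print(px(250,250),px(268,285),px(268,315),px(300,231),px(500,260),px(470,260),px(410,280),px(450,340))
mm=((v>110)&(s>15)&mat).astype(np.uint8); mm=cv2.morphologyEx(mm,cv2.MORPH_CLOSE,np.ones((25,25)))
for r in quad(f,mm,3,1000): show('mat',r)
g=(h>45)&(h<80)&(s>90)&mat
for r in quad(f,g,3,20): show('green',r)
o=((h<20)&(s>150)&(v>100))
for r in quad(f,o&mat,13,10): show('or',r)
d=(v<90)&mat
for r in quad(f,d,13,30): show('dark',r)
for r in quad(f,(v>180)&(s<40)&box(460,215,600,300),18,100): show('lane',r)
for r in quad(f,o&box(450,205,605,235),18,10): show('strip',r)
for r in quad(f,(h>100)&(h<125)&(s>150)&box(385,260,430,305),50,10): show('btn',r)
for r in quad(f,(v<70)&box(383,185,437,240),38,50): show('disc',r)
save(f,'pics/crop1.png',(145,110,300,225),5)
o=robot.get_obs(); 
E
```

```text
[ 96  27 180] [105  46  67] [ 13 197 202] [ 86  31 174] [  0   2 106] [165   8  63] [110 175 197] [140 128 158]
mat c 509.3 263.5 size 322 272 long-axis deg 85.3
green c 625.7 156.1 size 111 9 long-axis deg 85.3
green c 640.0 325.7 size 164 10 long-axis deg 85.0
or c 422.2 187.0 size 21 11 long-axis deg 89.2
or c 424.5 342.8 size 25 11 long-axis deg 89.1
or c 523.2 218.1 size 21 14 long-axis deg 89.2
dark c 485.6 186.6 size 74 21 long-axis deg -0.3
dark c 489.6 337.8 size 78 21 long-axis deg 0.2
dark c 585.8 224.0 size 77 18 long-axis deg 4.4
lane c 550.5 -178.1 size 150 44 long-axis deg 3.8
lane c 556.5 -272.1 size 150 46 long-axis deg 3.8
lane c 562.8 -365.7 size 150 47 long-axis deg 4.0
strip c 641.4 -267.9 size 320 9 long-axis deg -86.3
btn c 498.5 7.9 size 28 28 long-axis deg -0.9
disc c 641.2 6.1 size 92 75 long-axis deg -84.5
```

View pics/crop1.png

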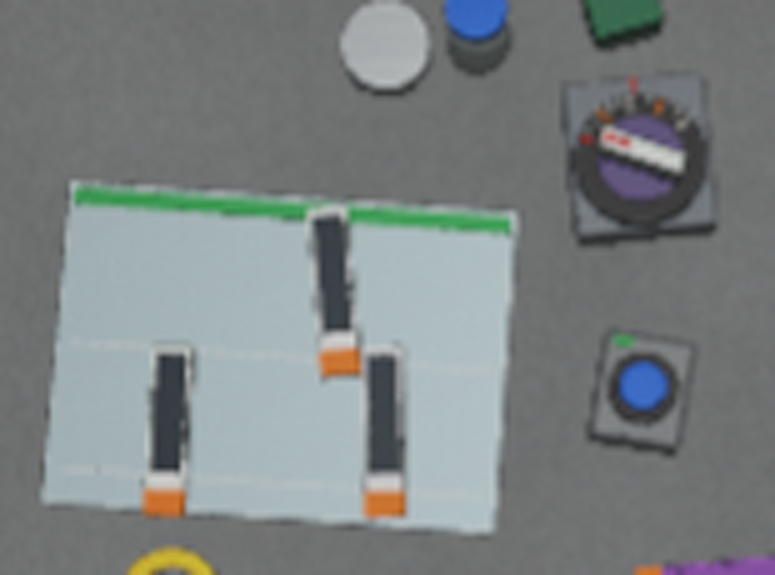

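Dark bars A (y≈339), B (y≈223) and C (y≈187) fit the description; the purple bars don't. I'll start with C.

>>> apply_moves(
  steps=[
    [[0.02,0,0,-0.126],[0.02,0,0,-0.126],[0.005,-0.037,0.03,0],[0.005,-0.037,0.03,0],[0.005,-0.037,0.03,0],[0.005,-0.037,0.03,0],[0.005,-0.037,0.03,0],[0.005,-0.037,0.03,0],[0.005,-0.037,0.03,0],[0.005,-0.037,0.03,0]],
  ],
  grip=-0.4,
)

```text
t: 1.1
ee_pos: [398.5, 279.2, 144.9]
eef_rot: [0.706, -0.005, 0.708, 0.005]
force: [0.7, 0.6, -0.5]
width: 60.0
```

>>> apply_moves(
  steps=[
    [[0.01,-0.03,0.025,0.02],[0.01,-0.031,0.025,0],[0.01,-0.031,0.026,0],[0.025,0,0,0],[0.025,0,0,0],[0.02,0,0,0],[0.018,0,0,0],[0.005,0,0,0],[0,0,0,0]],
  ],
)

```text
t: 2.0
ee_pos: [482.9, 176.0, 16.1]
eef_rot: [0.707, 0.006, 0.707, -0.006]
force: [1.5, -0.5, -0.2]
width: 59.6
```

```bash
python3 - <<'E'
from m import *
f=grab('wrist'); save(f,'pics/w1.png',s=1)
E
```

```text
(no output)
```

View pics/w1.png

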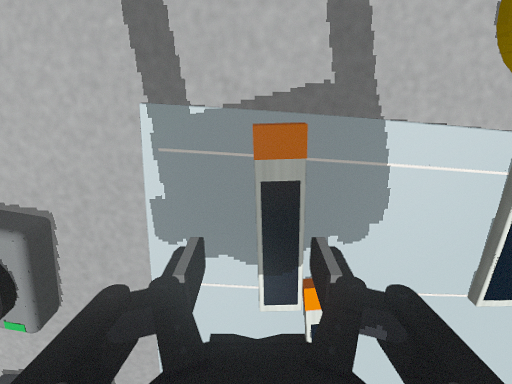

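The bar lies between the fingers, centred at about column 281 with the finger midpoint at about 250. I'll shift +Y 11 mm and back 10 mm, then go down and close.

>>> apply_moves(
  steps=[
    [[0,0.011,-0.01,-0.005],[0,0,0,0],[0.011,0,0,0],[0,0,0,0]],
  ],
)

```text
t: 2.45
ee_pos: [473.9, 189.5, 7.7]
eef_rot: [0.709, 0.004, 0.705, -0.003]
force: [-0.2, -0.7, 0.0]
width: 59.9
```

>>> apply_moves(
  steps=[
    [[0,0,0,0],[0,0,0,0],[0,0,0,0],[0,0,0,0],[0,0,0,0]],
  ],
  grip=1,
)

```text
t: 2.95
ee_pos: [474.5, 189.5, 8.3]
eef_rot: [0.709, 0.004, 0.705, -0.003]
force: [-0.5, 0.0, -0.8]
width: 25.5
```

>>> apply_moves(
  steps=[
    [[0,0,0,0],[-0.02,0,0,0],[-0.03,0,0,0],[-0.035,0,0,0],[-0.035,0,0,0],[0,0,0,0]],
  ],
)

```text
t: 3.55
ee_pos: [472.7, 188.4, 130.6]
eef_rot: [0.708, 0.004, 0.707, -0.004]
force: [0.6, 0.3, -1.6]
width: 25.7
```

```bash
python3 - <<'E'
from m import *
f=grab('wrist'); save(f,'pics/w2.png',s=1); o=robot.get_obs(); print(o['joint_positions'],o['width'],o['force'])
E
```

```text
[ 2.43378870e-01  3.51567345e-01  1.82399365e+00  1.42909968e-04
  9.67638599e-01 -1.31612248e+00] 25.86097500652461 [-0.6218576   0.09096446 -2.2258718 ]
```

View pics/w2.png

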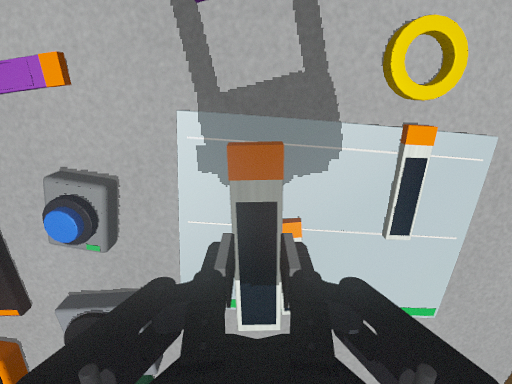

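Bar C is held, centred in the jaws. I'll carry it to lane 3 (about 551, -178) and turn it.

>>> apply_moves(
  steps=[
    [[0,-0.035,0.0075,0],[0,-0.036,0.0075,0],[0,-0.036,0.0075,0],[0,-0.036,0.0075,0],[0,-0.036,0.0075,0],[0,-0.036,0.0075,0],[0,-0.036,0.0075,0],[0,-0.036,0.0075,0],[0,-0.036,0.0075,0],[0,-0.036,0.0075,0]],
  ],
)

```text
t: 4.6
ee_pos: [535.3, -179.1, 113.7]
eef_rot: [0.699, 0.004, 0.715, 0.001]
force: [0.9, 0.7, -1.4]
width: 25.6
```

>>> apply_moves(
  steps=[
    [[0,0,0,0.145],[0,0,0,0.145],[0,0,0,0.145],[0,0,0,0.145],[0,0,0,0.145],[0,0,0,0.145],[0,0,0,0.145],[0,0,0,0.145],[0,0,0,0.145],[0,0,0,0.145]],
  ],
)

```text
t: 5.6
ee_pos: [525.6, -182.3, 95.2]
eef_rot: [0.5, 0.476, 0.532, -0.49]
force: [-0.3, -0.2, -0.1]
width: 25.6
```

>>> apply_moves(
  steps=[
    [[0,0,0,0.145],[0,0,0,0.145],[0,0,0,0.145],[0,0,0,0.145],[0,0,0,0.145],[0,0,0,0.145],[0,0,0,0.145],[0,0,0,0.145],[0,0,0,0.145],[0,0,0,0]],
  ],
)

```text
t: 6.6
ee_pos: [513.6, -177.1, 77.4]
eef_rot: [-0.087, -0.676, -0.114, 0.723]
force: [-0.6, 0.9, -1.7]
width: 25.7
```

>>> apply_moves(
  steps=[
    [[-0.002,0,0,0.105],[-0.002,0,0,0.105],[0,0.002,-0.019,0],[0,0.002,-0.019,0]],
  ],
)

```text
t: 7.0
ee_pos: [546.4, -176.1, 73.5]
eef_rot: [-0.016, -0.677, -0.042, 0.734]
force: [0.2, 0.7, -0.2]
width: 25.3
```

>>> apply_moves(
  steps=[
    [[0,0,0,0],[0,0,0,0],[0,0,0,0],[0,0,0,0],[0,0,0,0],[0,0,0,0]],
  ],
)

```text
t: 7.6
ee_pos: [543.7, -175.2, 70.4]
eef_rot: [-0.019, -0.675, -0.047, 0.736]
force: [-0.4, 0.2, -0.6]
width: 25.5
```

>>> apply_moves(
  steps=[
    [[0.018,0.002,-0.006,0.012],[0.014,0.001,-0.006,0.012],[0.004,0,-0.001,0],[0.003,0,-0.001,0]],
  ],
)

```text
t: 8.0
ee_pos: [555.0, -176.0, 30.0]
eef_rot: [-0.011, -0.676, -0.038, 0.736]
force: [-0.5, -0.1, -1.1]
width: 25.4
```

>>> apply_moves(
  steps=[
    [[0.003,0,0.001,0],[0.003,0,0,0],[0.002,0,0,0]],
  ],
)

```text
t: 8.3
ee_pos: [553.7, -175.9, 23.3]
eef_rot: [-0.011, -0.676, -0.038, 0.736]
force: [-3.8, 1.9, 20.2]
width: 25.4
```

>>> apply_moves(
  steps=[
    [[0,0,0,0],[0,0,0,0],[0,0,0,0],[0,0,0,0]],
  ],
  grip=-0.4,
)

```text
t: 8.7
ee_pos: [553.9, -176.1, 24.2]
eef_rot: [-0.011, -0.677, -0.038, 0.735]
force: [-0.2, -0.3, -0.3]
width: 59.8
```

>>> apply_moves(
  steps=[
    [[-0.01,0,0,0],[-0.02,0,0,0],[-0.03,0,0,0],[-0.03,0,0,0],[-0.03,0,0,0]],
  ],
)

```text
t: 9.2
ee_pos: [560.5, -178.8, 145.1]
eef_rot: [-0.01, -0.673, -0.039, 0.738]
force: [0.2, -0.1, -0.2]
width: 59.6
```

```bash
cat >> h.py <<'E'
from scipy.spatial.transform import Rotation as Ro
def pose():
    o=robot.get_obs(); w,x,y,z=o['eef_rot']; R=Ro.from_quat([x,y,z,w]).as_matrix()
    print('t',round(o['t'],1),'pos',np.round(o['ee_pos'],1),'tilt',R[:2,0].round(3),'yaw',round(np.degrees(np.arctan2(R[1,1],R[0,1])),1),'w',round(o['width'],1),'F',np.round(o['force'],1),'j',np.round(o['joint_positions'],2)); return R,np.array(o['ee_pos'])
def need(x,y,z,yaw):
    "remaining shift in tool axes at the target yaw (tool taken as upright), and twist"
    R,p=pose(); th=np.radians(yaw); d=np.array([x,y,z])-p
    print('need after twist', np.round([-d[2], d[0]*np.cos(th)+d[1]*np.sin(th), d[0]*np.sin(th)-d[1]*np.cos(th)],1),'twist',round(float(np.arctan2(R[1,1],R[0,1])-th),3))
E
cat >> m.py <<'E'
def bars(f,surf,bx):
    "bars by orange end and dark screen inside pixel box (full-res)"
    H=hsv(f).astype(int); h,s,v=H[...,0],H[...,1],H[...,2]; yy,xx=np.mgrid[:384,:512]; b=(xx>bx[0])&(xx<bx[2])&(yy>bx[1])&(yy<bx[3])
    orr=[r[0] for r in quad(f,(h<20)&(s>150)&(v>100)&b,surf+10,8) if max(r[1])<45]
    al=quad(f,((s<40)&(v>120))&b,surf+10,20)
    dk=[r for r in quad(f,(v<95)&b,surf+10,30)]
    for o in orr:
        o=np.array(o)
        c=[np.array(r[0]) for r in dk if 40<np.linalg.norm(np.array(r[0])-o)<90 and max(r[1])<100]
        if c:
            d=o-c[0]; d/=np.linalg.norm(d); print('bar mid',(o-51*d).round(1),'orange dir',round(np.degrees(np.arctan2(d[1],d[0])),1))
        else: print('orange only',o.round(1))
MAT=(145,135,255,225); PAN=(300,135,405,205)
E
python3 - <<'E'
from m import *
pose(); f=grab('top'); bars(f,3,MAT); save(f,'pics/t1.png',s=1.5)
E
```

```text
t 9.2 pos [ 560.5 -178.8  145.1] tilt [-0.094  0.039] yaw -86.1 w 59.6 F [ 0.2 -0.1 -0.2] j [-0.42  0.48  1.55 -0.    1.21  1.08]
bar mid [475.3 338.9] orange dir 175.6
bar mid [573.9 222.9] orange dir -174.6
```

View pics/t1.png

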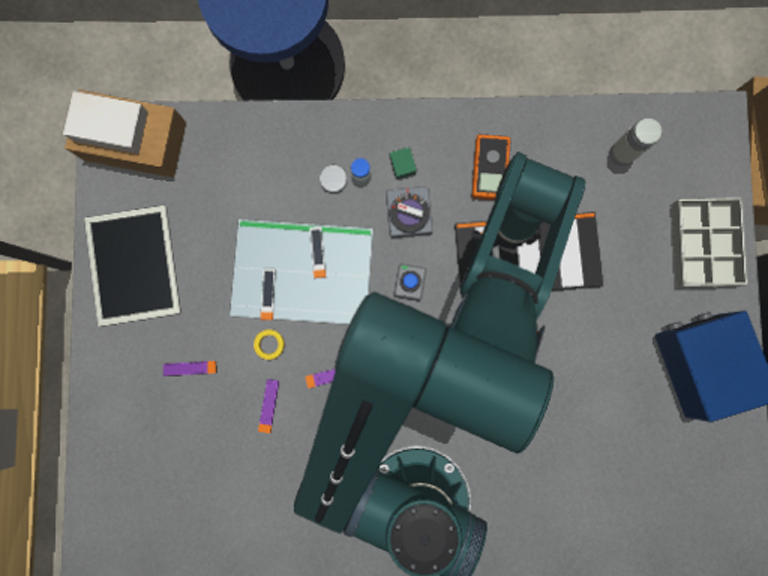

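>>> apply_moves(
  steps=[
    [[0,-0.04,-0.004,0],[0,-0.04,-0.004,0],[0,-0.04,-0.004,0],[0,-0.04,-0.004,0],[0,-0.04,-0.004,0],[0,-0.04,-0.004,0],[0,-0.04,-0.004,0],[0,-0.04,-0.004,0],[0,-0.04,-0.004,0],[0,-0.04,-0.004,0]],
  ],
)

```text
t: 10.25
ee_pos: [583.5, 228.7, 172.5]
eef_rot: [-0.01, -0.682, -0.033, 0.73]
force: [0.7, -0.3, 0.1]
width: 60.2
```

>>> apply_moves(
  steps=[
    [[0,0,0,-0.148],[0,0,0,-0.148],[0,0,0,-0.148],[0,0,0,-0.148],[0,0,0,-0.148],[0,0,0,-0.148],[0,0,0,-0.148],[0,0,0,-0.148],[0,0,0,-0.148],[0,0,0,-0.148]],
  ],
)

```text
t: 11.25
ee_pos: [582.9, 237.2, 177.9]
eef_rot: [0.474, 0.493, 0.522, -0.509]
force: [0.9, -0.1, -0.0]
width: 59.8
```

>>> apply_moves(
  steps=[
    [[0,0,0,-0.148],[0,0,0,-0.148],[0,0,0,-0.148],[0,0,0,-0.148],[0,0,0,-0.148],[0,0,0,-0.148],[0,0,0,-0.148],[0,0,0,-0.148],[0,0,0,-0.148],[0,0,0,-0.148]],
  ],
)

```text
t: 12.25
ee_pos: [582.6, 237.1, 183.1]
eef_rot: [0.684, 0.038, 0.728, -0.016]
force: [0.1, -0.0, 0.1]
width: 59.6
```

```bash
python3 - <<'E'
from m import *
need(574,223,60,95.4); f=grab('top'); bars(f,18,PAN); bars(f,3,MAT); save(f,'pics/t2.png',(290,120,420,220),5)
E
```

```text
t 12.2 pos [582.6 237.1 183.1] tilt [-0.061  0.033] yaw 85.5 w 59.6 F [ 0.1 -0.   0.1] j [ 0.25  0.47  1.46  0.05  1.26 -1.26]
need after twist [123.1 -13.2  -9.9] twist -0.172
bar mid [ 554.8 -174.3] orange dir 3.2
orange only [424.5 346.3]
```

>>> apply_moves(
  steps=[
    [[0.02,-0.004,-0.004,-0.086],[0.03,-0.004,-0.004,-0.086],[0.02,-0.003,-0.003,0],[0.01,-0.002,-0.002,0],[0,0,0,0]],
  ],
)

```text
t: 12.8
ee_pos: [566.8, 226.8, 104.8]
eef_rot: [0.687, -0.021, 0.725, 0.048]
force: [-0.7, -0.1, 0.4]
width: 59.9
```

```bash
cat >> m.py <<'E'
def oranges(f,z):
    H=hsv(f).astype(int); h,s,v=H[...,0],H[...,1],H[...,2]
    for r in quad(f,(h<20)&(s>150)&(v>80),z,60):
        if max(r[1])<60: show('orange',r)
E
python3 - <<'E'
from m import *
need(574,223,6,95.4); f=grab('wrist'); oranges(f,13); 
E
```

```text
t 12.8 pos [566.8 226.8 104.8] tilt [-0.055  0.035] yaw 95.5 w 59.9 F [-0.7 -0.1  0.4] j [ 0.24  0.53  1.58  0.05  1.08 -1.46]
need after twist [98.8 -4.5  6.9] twist 0.002
orange c 523.4 220.2 size 27 17 long-axis deg -84.8
orange c 426.2 341.7 size 33 19 long-axis deg -89.9
```

>>> apply_moves(
  steps=[
    [[0.03,-0.003,0.004,0],[0.03,-0.003,0.005,0],[0.02,-0.001,0.003,0],[0.012,0,0,0],[0,0,0,0]],
  ],
)

```text
t: 13.35
ee_pos: [583.9, 227.0, 17.5]
eef_rot: [0.693, -0.018, 0.719, 0.047]
force: [-0.4, 0.4, -0.3]
width: 59.9
```

>>> apply_moves(
  steps=[
    [[0.002,-0.002,-0.009,0],[0.007,0,-0.001,0],[0,0,0,0]],
  ],
)

```text
t: 13.65
ee_pos: [574.9, 225.0, 11.3]
eef_rot: [0.694, -0.018, 0.718, 0.048]
force: [-0.0, -0.8, 1.0]
width: 59.8
```

>>> apply_moves(
  steps=[
    [[0,0,0,0],[0,0,0,0],[0,0,0,0],[0,0,0,0],[0,0,0,0]],
  ],
  grip=1,
)

```text
t: 14.15
ee_pos: [576.4, 225.2, 13.6]
eef_rot: [0.696, -0.018, 0.716, 0.048]
force: [-0.1, -0.5, 0.0]
width: 0.1
```

>>> apply_moves(
  steps=[
    [[0,0,0,0],[0,0,0,0],[0,0,0,0]],
  ],
  grip=-0.4,
)

```text
t: 14.45
ee_pos: [576.4, 225.4, 13.4]
eef_rot: [0.696, -0.018, 0.717, 0.048]
force: [-0.0, -0.3, 0.4]
width: 43.1
```

>>> apply_moves(
  steps=[
    [[0.005,0,-0.001,0],[0.005,0,-0.001,0],[0.001,0,0,0]],
  ],
)

```text
t: 14.75
ee_pos: [573.7, 225.7, 1.5]
eef_rot: [0.696, -0.018, 0.717, 0.048]
force: [-1.2, -0.7, 0.2]
width: 59.7
```

>>> apply_moves(
  steps=[
    [[-0.002,0,0,0],[0,0,0,0],[0,0,0,0],[0,0,0,0],[0,0,0,0]],
  ],
  grip=1,
)

```text
t: 15.25
ee_pos: [574.2, 225.2, 4.3]
eef_rot: [0.696, -0.018, 0.716, 0.048]
force: [0.2, -0.0, -0.3]
width: 26.6
```

>>> apply_moves(
  steps=[
    [[-0.02,0,0,0],[-0.035,0,0,0],[-0.04,0,0,0],[-0.035,0,0,0],[-0.001,-0.03,-0.004,0],[-0.002,-0.045,-0.005,0],[-0.002,-0.045,-0.005,0],[-0.002,-0.045,-0.005,0],[-0.002,-0.045,-0.005,0],[-0.002,-0.045,-0.005,0]],
  ],
)

```text
t: 16.25
ee_pos: [574.1, -38.8, 139.1]
eef_rot: [0.696, -0.021, 0.716, 0.052]
force: [0.6, 0.0, -0.6]
width: 26.1
```

>>> apply_moves(
  steps=[
    [[-0.002,-0.045,-0.005,0],[-0.002,-0.045,-0.005,0],[-0.002,-0.045,-0.005,0],[-0.002,-0.045,-0.005,0],[-0.002,-0.045,-0.005,0],[-0.002,0,0,0.146],[-0.002,0,0,0.146],[-0.002,0,0,0.146],[-0.002,0,0,0.146],[-0.002,0,0,0.146]],
  ],
)

```text
t: 17.25
ee_pos: [569.7, -284.2, 147.3]
eef_rot: [0.655, 0.236, 0.684, -0.215]
force: [-0.6, -0.1, -0.5]
width: 25.9
```

>>> apply_moves(
  steps=[
    [[-0.002,0,0,0.146],[-0.002,0,0,0.146],[-0.002,0,0,0.146],[-0.002,0,0,0.146],[-0.002,0,0,0.146],[-0.002,0,0,0.146],[-0.002,0,0,0.146],[-0.002,0,0,0.146],[-0.002,0,0,0.146],[-0.002,0,0,0.146]],
  ],
)

```text
t: 18.25
ee_pos: [568.3, -283.3, 164.5]
eef_rot: [-0.317, -0.619, -0.356, 0.625]
force: [-0.1, 0.3, -1.0]
width: 26.1
```

>>> apply_moves(
  steps=[
    [[-0.002,0,0,0.146],[-0.002,0,0,0.146],[-0.002,0,0,0.146],[-0.002,0,0,0.146],[-0.002,0,0,0.146]],
  ],
)

```text
t: 18.75
ee_pos: [567.7, -282.7, 173.1]
eef_rot: [-0.067, -0.691, -0.104, 0.712]
force: [0.7, -0.4, -0.5]
width: 26.1
```

```bash
python3 - <<'E'
from m import *
need(557,-272,40,-86.2)
E
```

```text
t 18.8 pos [ 567.7 -282.7  173.1] tilt [-0.036  0.047] yaw -76.1 w 26.1 F [ 0.7 -0.4 -0.5] j [-0.58  0.49  1.45  0.02  1.26  0.74]
need after twist [133.1 -11.4   9.9] twist 0.176
```

>>> apply_moves(
  steps=[
    [[0.02,0,0,0.088],[0.04,0,0,0.088],[0.04,-0.002,0.003,0],[0.025,-0.002,0.002,0],[0.012,-0.001,0.001,0],[0,0,0,0]],
  ],
)

```text
t: 19.35
ee_pos: [558.4, -272.3, 33.8]
eef_rot: [-0.003, -0.696, -0.035, 0.717]
force: [-2.0, 0.4, 0.4]
width: 26.0
```

>>> apply_moves(
  steps=[
    [[0.008,0,0,0],[0.004,0,0,0],[0.002,0,0,0],[0.001,0,0,0]],
  ],
)

```text
t: 19.75
ee_pos: [560.5, -273.4, 21.7]
eef_rot: [-0.004, -0.698, -0.034, 0.716]
force: [-1.9, 0.2, 4.2]
width: 26.1
```

>>> apply_moves(
  steps=[
    [[0,0,0,0],[0,0,0,0],[-0.005,0,0,0],[-0.01,0,0,0],[-0.025,0,0,0],[-0.04,0,0,0],[-0.045,0,0,0]],
  ],
  grip=-0.4,
)

```text
t: 20.45
ee_pos: [561.4, -277.1, 147.7]
eef_rot: [-0.003, -0.695, -0.036, 0.718]
force: [1.2, 0.2, 0.2]
width: 60.0
```

>>> apply_moves(
  steps=[
    [[0,-0.047,0.004,0],[0,-0.047,0.004,0],[0,-0.047,0.004,0],[0,-0.047,0.004,0],[0,-0.047,0.004,0],[0,-0.047,0.004,0],[0,-0.047,0.004,0],[0,-0.047,0.004,0],[0,-0.047,0.004,0],[0,-0.047,0.004,0]],
  ],
)

```text
t: 21.45
ee_pos: [506.8, 195.0, 185.3]
eef_rot: [0.004, 0.707, 0.027, -0.706]
force: [1.1, 0.6, 0.3]
width: 59.5
```

>>> apply_moves(
  steps=[
    [[0,-0.047,0.004,0],[0,-0.047,0.004,0],[0,0,0,-0.149],[0,0,0,-0.149],[0,0,0,-0.149],[0,0,0,-0.149],[0,0,0,-0.149],[0,0,0,-0.149],[0,0,0,-0.149],[0,0,0,-0.149]],
  ],
)

```text
t: 22.45
ee_pos: [493.1, 302.7, 199.7]
eef_rot: [0.404, 0.586, 0.422, -0.562]
force: [0.1, 0.8, -0.9]
width: 59.9
```

>>> apply_moves(
  steps=[
    [[0,0,0,-0.149],[0,0,0,-0.149],[0,0,0,-0.149],[0,0,0,-0.149],[0,0,0,-0.149],[0,0,0,-0.149],[0,0,0,-0.149],[0,0,0,-0.149],[0,0,0,-0.149],[0,0,0,-0.149]],
  ],
)

```text
t: 23.45
ee_pos: [494.2, 303.2, 209.9]
eef_rot: [0.698, 0.155, 0.689, -0.121]
force: [0.4, -0.3, 0.2]
width: 59.6
```

```bash
python3 - <<'E'
from m import *
need(475.4,339,60,85.6); f=grab('wrist'); oranges(f,13); f=grab('top'); bars(f,18,PAN)
E
```

```text
t 23.4 pos [494.2 303.2 209.9] tilt [0.022 0.044] yaw 67.5 w 59.6 F [ 0.4 -0.3  0.2] j [ 0.41  0.33  1.62  0.03  1.16 -0.78]
need after twist [149.9  34.2 -21.5] twist -0.316
orange c 426.1 344.0 size 28 17 long-axis deg 87.5
orange c 279.5 245.5 size 24 19 long-axis deg 13.7
orange only [ 567.1 -156.5]
bar mid [ 556.8 -271.7] orange dir 2.9
```

```bash
python3 - <<'E'
from m import *
f=grab('top'); save(f,'pics/t3.png',(290,120,420,220),5)
E
```

```text
(no output)
```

View pics/t3.png

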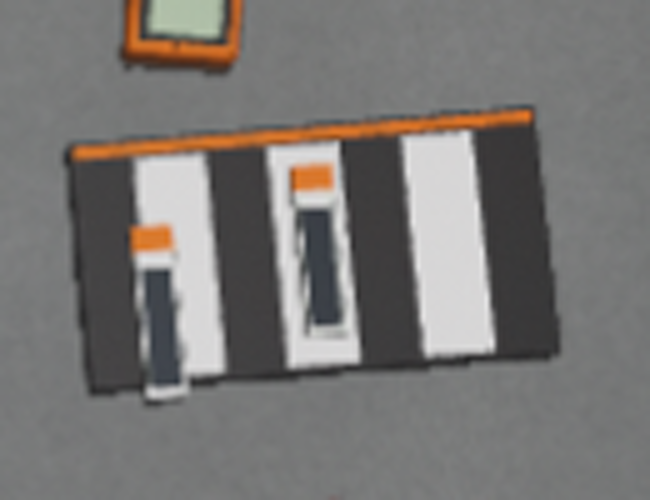

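>>> apply_moves(
  steps=[
    [[0.02,0.01,-0.006,-0.105],[0.04,0.012,-0.006,-0.105],[0.04,0.01,-0.006,-0.105],[0.03,0,-0.004,0],[0,0,0,0]],
  ],
)

```text
t: 24.1
ee_pos: [489.3, 347.9, 82.2]
eef_rot: [0.716, 0.052, 0.696, -0.017]
force: [-0.6, -0.0, -0.8]
width: 59.6
```

```bash
python3 - <<'E'
from m import *
need(476.5,340,4,86); f=grab('wrist'); oranges(f,13)
E
```

```text
t 24.1 pos [489.3 347.9  82.2] tilt [0.031 0.048] yaw 84.4 w 59.6 F [-0.6 -0.  -0.8] j [ 0.49  0.5   1.7   0.04  0.88 -1.01]
need after twist [ 78.2  -8.7 -12.2] twist -0.027
orange c 425.9 343.9 size 28 18 long-axis deg 87.3
```

>>> apply_moves(
  steps=[
    [[0.03,-0.005,-0.006,-0.03],[0.025,-0.004,-0.006,-0.01],[0.01,-0.002,-0.002,0],[0,0,0,0]],
  ],
)

```text
t: 24.55
ee_pos: [485.5, 344.7, 25.0]
eef_rot: [0.722, 0.044, 0.69, -0.003]
force: [-0.0, -0.8, 0.8]
width: 59.8
```

>>> apply_moves(
  steps=[
    [[0.002,-0.004,-0.009,0],[0.009,-0.001,-0.002,0],[0.008,0,0,0],[0.002,0,0,0]],
  ],
)

```text
t: 24.95
ee_pos: [478.7, 343.2, 7.2]
eef_rot: [0.725, 0.046, 0.687, -0.002]
force: [-0.2, -0.9, -0.4]
width: 59.9
```

>>> apply_moves(
  steps=[
    [[0.005,0,-0.001,0],[0.001,0,0,0]],
  ],
)

```text
t: 25.15
ee_pos: [478.4, 343.9, 0.7]
eef_rot: [0.725, 0.046, 0.687, -0.002]
force: [-1.0, 0.2, 0.1]
width: 59.9
```

>>> apply_moves(
  steps=[
    [[0,0,0,0],[0,0,0,0],[0,0,0,0],[0,0,0,0],[0,0,0,0]],
  ],
  grip=1,
)

```text
t: 25.65
ee_pos: [480.5, 343.0, 5.1]
eef_rot: [0.726, 0.045, 0.686, -0.002]
force: [0.7, 0.5, 0.3]
width: 26.3
```

>>> apply_moves(
  steps=[
    [[-0.02,0,0,0],[-0.035,0,0,0],[-0.04,0,0,0],[-0.035,0,0,0],[0,-0.03,0.004,0],[0,-0.046,0.008,0],[0,-0.046,0.008,0],[0,-0.046,0.008,0],[0,-0.046,0.008,0],[0,-0.046,0.008,0]],
  ],
)

```text
t: 26.65
ee_pos: [501.9, 71.8, 123.2]
eef_rot: [0.727, 0.042, 0.686, 0.003]
force: [0.8, -0.2, -0.7]
width: 25.9
```

>>> apply_moves(
  steps=[
    [[0,-0.046,0.008,0],[0,-0.046,0.008,0],[0,-0.046,0.008,0],[0,-0.046,0.008,0],[0,-0.046,0.008,0],[0,-0.046,0.008,0],[0,-0.046,0.008,0],[0,-0.046,0.008,0],[0,-0.03,0.005,0],[0,0,0,0]],
  ],
)

```text
t: 27.65
ee_pos: [548.8, -352.6, 95.8]
eef_rot: [0.727, 0.044, 0.685, 0.0]
force: [-0.6, -0.4, -0.1]
width: 25.7
```

>>> apply_moves(
  steps=[
    [[0,0,0,0.147],[0,0,0,0.147],[0,0,0,0.147],[0,0,0,0.147],[0,0,0,0.147],[0,0,0,0.147],[0,0,0,0.147],[0,0,0,0.147],[0,0,0,0.147],[0,0,0,0.147]],
  ],
)

```text
t: 28.65
ee_pos: [545.2, -342.4, 89.0]
eef_rot: [0.496, 0.529, 0.507, -0.467]
force: [-0.6, 0.0, -0.5]
width: 25.9
```

>>> apply_moves(
  steps=[
    [[0,0,0,0.147],[0,0,0,0.147],[0,0,0,0.147],[0,0,0,0.147],[0,0,0,0.147],[0,0,0,0.147],[0,0,0,0.147],[0,0,0,0.147],[0,0,0,0.147],[0,0,0,0.1]],
  ],
)

```text
t: 29.65
ee_pos: [541.9, -328.1, 83.4]
eef_rot: [0.014, 0.721, 0.073, -0.689]
force: [-0.1, 0.4, -1.5]
width: 26.4
```

```bash
python3 - <<'E'
from m import *
need(563,-366,30,-86.2)
E
```

```text
t 29.6 pos [ 541.9 -328.1   83.4] tilt [0.04  0.085] yaw -82.8 w 26.4 F [-0.1  0.4 -1.5] j [-0.71  0.57  1.57  0.11  1.03  0.68]
need after twist [ 53.4  39.2 -18.6] twist 0.059
```

>>> apply_moves(
  steps=[
    [[0.005,0.02,-0.007,0.03],[0.02,0.02,-0.007,0.03],[0.015,0.003,-0.002,0],[0.005,0,0,0],[0,0,0,0]],
  ],
)

```text
t: 30.15
ee_pos: [563.0, -358.9, 32.4]
eef_rot: [-0.01, 0.72, 0.054, -0.692]
force: [-0.1, 0.9, -0.9]
width: 25.8
```

>>> apply_moves(
  steps=[
    [[0.005,0.008,0,0],[0.004,0.001,0,0],[0.002,0,0,0],[0.001,0,0,0]],
  ],
)

```text
t: 30.55
ee_pos: [564.0, -366.1, 22.6]
eef_rot: [-0.009, 0.72, 0.055, -0.692]
force: [-3.4, 1.9, 6.2]
width: 26.0
```

>>> apply_moves(
  steps=[
    [[0,0,0,0],[0,0,0,0],[-0.005,0,0,0],[-0.01,0,0,0],[-0.025,0,0,0],[-0.04,0,0,0],[-0.025,0,0,0]],
  ],
  grip=-0.4,
)

```text
t: 31.25
ee_pos: [557.9, -374.3, 129.5]
eef_rot: [-0.01, 0.718, 0.056, -0.694]
force: [0.2, -1.0, 0.4]
width: 59.7
```

>>> apply_moves(
  steps=[
    [[0,-0.04,0.006,0],[0,-0.04,0.006,0],[0,-0.04,0.006,0],[0,-0.04,0.006,0],[0,-0.035,0.006,0],[0,0,0,0]],
  ],
)

```text
t: 31.85
ee_pos: [517.3, -182.2, 156.0]
eef_rot: [-0.007, 0.723, 0.051, -0.689]
force: [0.5, -0.9, 1.0]
width: 60.0
```

```bash
python3 - <<'E'
from m import *
need(516,-159,60,-87); f=grab('wrist'); oranges(f,28); save(f,'pics/w3.png')
E
```

```text
t 31.9 pos [ 517.3 -182.2  156. ] tilt [0.046 0.083] yaw -86.3 w 60.0 F [ 0.5 -0.9  1. ] j [-0.53  0.36  1.72  0.11  1.06  0.93]
need after twist [ 96.  -23.3   0.1] twist 0.012
orange c 386.7 -8.7 size 21 17 long-axis deg -82.3
orange c 568.6 -157.1 size 28 17 long-axis deg -86.1
orange c 616.9 -360.9 size 33 17 long-axis deg -86.6
orange c 610.0 -269.2 size 30 16 long-axis deg -85.7
orange c 687.1 -200.7 size 33 3 long-axis deg -87.2
orange c 680.9 62.0 size 21 4 long-axis deg 71.1
```

View pics/w3.png

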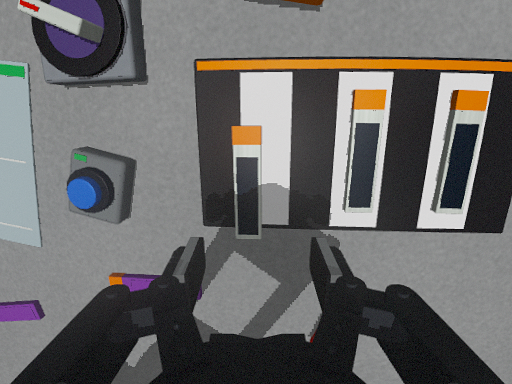

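The wrist view shows B (368,150) and A (460,150) seated in their lanes. C, at (247,180), was knocked back, so I'll pick it up again.

>>> apply_moves(
  steps=[
    [[0.03,-0.003,0.002,0.005],[0.04,-0.004,0.002,0],[0.03,-0.003,0.002,0],[0.015,0,0,0],[0,0,0,0]],
  ],
)

```text
t: 32.4
ee_pos: [525.8, -173.9, 43.4]
eef_rot: [-0.004, 0.729, 0.044, -0.683]
force: [0.2, 0.5, -0.8]
width: 59.7
```

>>> apply_moves(
  steps=[
    [[0.003,-0.011,0.008,0],[0.006,-0.001,0.001,0],[0,0,0,0]],
  ],
)

```text
t: 32.7
ee_pos: [518.1, -163.7, 35.8]
eef_rot: [-0.004, 0.73, 0.043, -0.682]
force: [0.2, -0.1, 0.1]
width: 59.6
```

>>> apply_moves(
  steps=[
    [[0.01,-0.003,0.001,0],[0.008,0,0,0],[0.002,0,0,0]],
  ],
)

```text
t: 33.0
ee_pos: [519.8, -160.0, 16.5]
eef_rot: [-0.003, 0.731, 0.042, -0.681]
force: [0.1, 0.7, 0.5]
width: 59.7
```

>>> apply_moves(
  steps=[
    [[-0.001,0,0,0],[0,0,0,0],[0,0,0,0],[0,0,0,0],[0,0,0,0]],
  ],
  grip=1,
)

```text
t: 33.5
ee_pos: [523.8, -164.3, 20.1]
eef_rot: [-0.0, 0.734, 0.04, -0.678]
force: [-0.1, -0.6, -0.5]
width: 26.4
```

>>> apply_moves(
  steps=[
    [[-0.006,0,0,0],[-0.006,0,0,0],[0,0.008,-0.017,0],[0,0.008,-0.017,0],[0,0,0,0]],
  ],
)

```text
t: 34.0
ee_pos: [556.9, -178.3, 35.1]
eef_rot: [-0.001, 0.733, 0.041, -0.679]
force: [0.3, -0.6, -0.9]
width: 26.0
```

>>> apply_moves(
  steps=[
    [[0.006,0,0,0],[0.005,0,0,0],[0.002,0,0,0],[0.001,0,0,0]],
  ],
)

```text
t: 34.4
ee_pos: [554.4, -175.5, 19.7]
eef_rot: [-0.001, 0.732, 0.042, -0.681]
force: [0.1, -0.6, -0.7]
width: 26.2
```

>>> apply_moves(
  steps=[
    [[0.002,0,0,0],[0.001,0,0,0]],
  ],
)

```text
t: 34.6
ee_pos: [554.5, -175.6, 19.4]
eef_rot: [-0.001, 0.732, 0.042, -0.68]
force: [-1.2, 1.5, 5.9]
width: 26.0
```

>>> apply_moves(
  steps=[
    [[0,0,0,0],[0,0,0,0],[-0.005,0,0,0],[-0.01,0,0,0],[-0.025,0,0,0],[-0.04,0,0,0],[-0.025,0,0,0]],
  ],
  grip=-0.4,
)

```text
t: 35.3
ee_pos: [543.1, -180.3, 125.0]
eef_rot: [-0.003, 0.729, 0.043, -0.683]
force: [0.7, 0.9, 0.7]
width: 59.9
```

```bash
python3 - <<'E'
from m import *
need(641,6,120,-67); f=grab('wrist'); oranges(f,28)
# index line & red end from scene/top
f=grab('top'); bars(f,18,PAN); save(f,'pics/t4.png',(250,118,300,168),12)
H=hsv(f).astype(int); h,s,v=H[...,0],H[...,1],H[...,2]; yy,xx=np.mgrid[:384,:512]; b=(xx>255)&(xx<292)&(yy>122)&(yy<160)
for n,z,m in (('bar',70,(v>165)&(s<60)),('disc',38,((v<80)|((h>115)&(h<150)&(s>60)))),('red',70,((h<8)|(h>170))&(s>110))):
    for r in quad(f,m&b,z,4): show(n,r)
E
```

```text
t 35.3 pos [ 543.1 -180.3  125. ] tilt [0.063 0.066] yaw -86.6 w 59.9 F [0.7 0.9 0.7] j [-0.5   0.42  1.72  0.11  0.98  0.96]
need after twist [   5.  -133.2 -162.9] twist -0.342
orange c 600.5 -172.6 size 27 17 long-axis deg -86.2
orange c 616.7 -360.4 size 34 17 long-axis deg -87.3
orange c 610.5 -268.8 size 30 17 long-axis deg -85.9
orange only [ 598.6 -173. ]
bar c 661.1 6.0 size 56 13 long-axis deg 70.4
disc c 641.2 6.1 size 92 75 long-axis deg -84.5
disc c 686.7 -1.4 size 48 22 long-axis deg 67.0
```

View pics/t4.png

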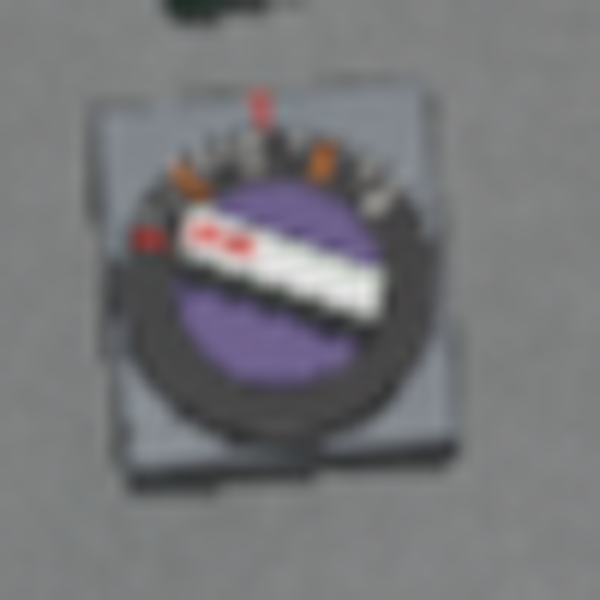

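C is re-seated at about (549.6, -176). The dial's 60 tick sits just past the red index at crop (262,108), so it reads about 65°. Next is the polariser.

>>> apply_moves(
  steps=[
    [[-0.01,-0.028,-0.019,0],[-0.005,-0.028,-0.019,0],[0,-0.028,-0.019,0],[0,-0.028,-0.019,0],[0,-0.028,-0.019,0],[0,-0.028,-0.019,0],[0,0,0,-0.146],[0,0,0,-0.146],[0,0,0,-0.146],[0,0,0,-0.146]],
  ],
)

```text
t: 36.4
ee_pos: [648.0, -0.4, 156.2]
eef_rot: [0.211, 0.697, 0.241, -0.641]
force: [-0.3, 0.3, 0.6]
width: 59.9
```

>>> apply_moves(
  steps=[
    [[0,0,0,-0.14],[0,0,0,-0.14],[0,0,0,-0.14],[0,0,0,-0.13],[0,0,0,0]],
  ],
)

```text
t: 36.9
ee_pos: [644.5, 0.6, 151.8]
eef_rot: [0.399, 0.606, 0.415, -0.549]
force: [0.0, -0.4, 0.5]
width: 59.7
```

```bash
python3 - <<'E'
from m import *
need(655,6,120,-19.6); f=grab('wrist'); save(f,'pics/w4.png',s=1.5); np.save('w4.npy',f,allow_pickle=True)
t=grab('top'); print(pt(t,273.3,141.75,38),pt(t,273.6,139.8,70))
E
```

```text
t 36.9 pos [6.445e+02 6.000e-01 1.518e+02] tilt [0.053 0.066] yaw -19.7 w 59.7 F [ 0.  -0.4  0.5] j [-0.15  0.47  1.54  0.08  1.09  0.16]
need after twist [31.8  8.1 -8.6] twist -0.002
[659.04089722   3.77612802  38.        ] [659.33521584   3.64798391  70.        ]
```

View pics/w4.png

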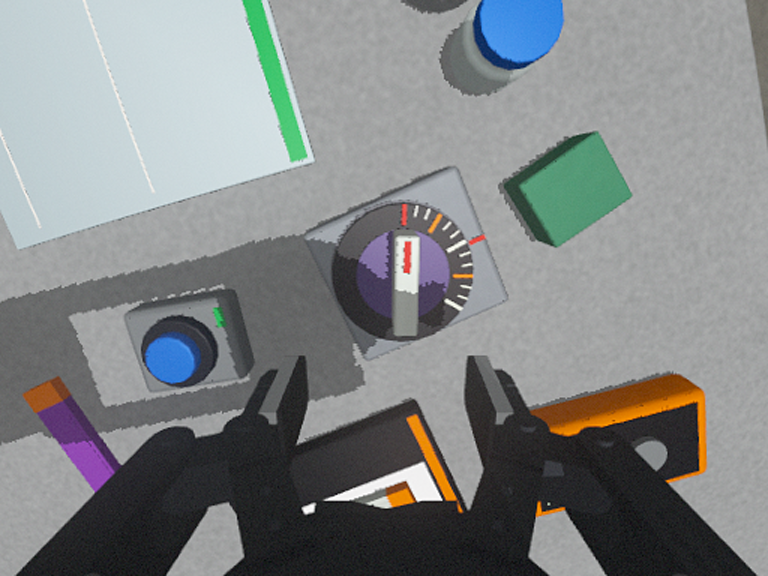

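```bash
python3 - <<'E'
from m import *
f=np.load('w4.npy',allow_pickle=True).item(); H=hsv(f).astype(int); h,s,v=H[...,0],H[...,1],H[...,2]; yy,xx=np.mgrid[:384,:512]
def cen(m,z,n,amin=6):
    k,l,st,c=cv2.connectedComponentsWithStats(m.astype(np.uint8))
    for i in range(1,k):
        if st[i,4]>=amin: print(n,st[i,4],c[i].round(1),pt(f,*c[i],z).round(1))
b=(xx>200)&(xx<345)&(yy>110)&(yy<240)
red=((h<6)|(h>172))&(s>120)&b; cen(red,34,'red')
cen((h>8)&(h<20)&(s>150)&b,38,'orange')
cen((h>100)&(h<125)&(s>150)&(xx>85)&(xx<145)&(yy>200)&(yy<265),50,'btn',100)
m=(((v<85)|((h>115)&(h<150)&(s>50)))&(xx>217)&(xx<320)&(yy>132)&(yy<229)).astype(np.uint8)
c=max(cv2.findContours(m,cv2.RETR_EXTERNAL,cv2.CHAIN_APPROX_NONE)[0],key=cv2.contourArea)
P=np.array([pt(f,*p[0],38)[:2] for p in cv2.convexHull(c)],np.float32); print('disc circ',cv2.minEnclosingCircle(P))
m=((v>95)&(s<50)&(xx>255)&(xx<285)&(yy>150)&(yy<228))|(red&(xx>262)&(xx<277)&(yy>157)&(yy<185))
for r in quad(f,m&(yy>155),70,200): show('gripbar',r)
E
```

```text
red 44 [268.9 142.7] [675.1  42.8  34. ]
red 32 [317.4 159.4] [714.2  11.8  34. ]
red 83 [271.1 170.9] [668.3  16.5  34. ]
orange 37 [289.7 148.4] [691.7  31.6  38. ]
orange 27 [308.2 183.6] [698.1  -6.9  38. ]
btn 960 [114.9 238.2] [503.8   9.1  50. ]
disc circ ((660.3167114257812, 7.1368184089660645), 45.968658447265625)
gripbar c 661.4 7.9 size 59 15 long-axis deg 70.5
```

Scale axis is at (660.5, 7.2), index yaw about 5°, bar at 70°, so it reads about 65°. The button is at (503.8, 9.1). I'll descend onto the grip bar.

>>> apply_moves(
  steps=[
    [[0.02,0.004,-0.001,0],[0.03,0.004,-0.001,0],[0.02,0.002,-0.001,0],[0,0,0,0]],
  ],
)

```text
t: 37.4
ee_pos: [660.1, 4.5, 81.5]
eef_rot: [0.394, 0.611, 0.41, -0.552]
force: [-0.9, 0.0, 0.0]
width: 59.7
```

>>> apply_moves(
  steps=[
    [[0.018,-0.001,0,0],[0.012,0,0,0],[0.003,0,0,0]],
  ],
)

```text
t: 37.7
ee_pos: [662.1, 6.9, 49.6]
eef_rot: [0.393, 0.612, 0.408, -0.552]
force: [0.1, 0.7, -0.7]
width: 59.8
```

>>> apply_moves(
  steps=[
    [[0,0,0,0],[0,0,0,0],[0,0,0,0],[0,0,0,0],[0,0,0,0]],
  ],
  grip=1,
)

```text
t: 38.2
ee_pos: [662.0, 7.0, 51.7]
eef_rot: [0.392, 0.613, 0.407, -0.552]
force: [1.9, -0.1, -6.1]
width: 12.5
```

```bash
python3 - <<'E'
from m import *
need(660.5,7.2,47,5)
E
```

```text
t 38.2 pos [662.    7.   51.7] tilt [0.058 0.066] yaw -21.1 w 12.5 F [ 1.9 -0.1 -6.1] j [-0.14  0.61  1.58  0.09  0.9   0.18]
need after twist [ 4.7 -1.5 -0.4] twist -0.456
```

>>> apply_moves(
  steps=[
    [[0.001,0,0,-0.11],[0,0,0,-0.11],[0,0,0,-0.11],[0,0,0,-0.08],[0,0,0,0]],
  ],
)

```text
t: 38.7
ee_pos: [661.8, 7.1, 51.7]
eef_rot: [0.512, 0.516, 0.515, -0.454]
force: [2.6, -0.2, -1.5]
width: 12.8
```

```bash
python3 - <<'E'
from m import *
need(660.5,7.2,47,5)
E
```

```text
t 38.7 pos [661.8   7.1  51.7] tilt [0.057 0.067] yaw 3.1 w 12.8 F [ 2.6 -0.2 -1.5] j [-0.14  0.61  1.58  0.09  0.9  -0.25]
need after twist [ 4.7 -1.3 -0.3] twist -0.033
```

>>> apply_moves(
  steps=[
    [[0,0,0,-0.03],[0,0,0,0]],
  ],
)

```text
t: 38.9
ee_pos: [661.8, 7.1, 51.7]
eef_rot: [0.518, 0.51, 0.521, -0.448]
force: [0.9, 0.0, -2.8]
width: 12.7
```

>>> apply_moves(
  steps=[
    [[0,0,0,0],[0,0,0,0],[0,0,0,0],[-0.02,0,0,0],[-0.03,0,0,0],[-0.03,0,0,0],[0,0,0,0]],
  ],
  grip=-0.4,
)

```text
t: 39.6
ee_pos: [658.8, 0.9, 134.9]
eef_rot: [0.518, 0.512, 0.518, -0.449]
force: [1.0, -0.5, -0.3]
width: 59.9
```

```bash
cat > dial.py <<'E'
from m import *
need(503.8,9.1,90,5)
f=grab('wrist'); save(f,'pics/dial.png',s=1)
C=np.array([660.4,7.2]); R0=46
H=hsv(f).astype(int); h,s,v=H[...,0],H[...,1],H[...,2]
red=((h<6)|(h>172))&(s>120); org=(h>8)&(h<20)&(s>150)
for n,m,z in(('red',red,36),('orange',org,38)):
    k,l,st,c=cv2.connectedComponentsWithStats(m.astype(np.uint8))
    for i in range(1,k):
        p=pt(f,*c[i],z)[:2]-C
        if st[i,4]>=6 and np.hypot(*p)<65: print(n,st[i,4],'r',round(np.hypot(*p),1),'ang',round(np.degrees(np.arctan2(p[1],p[0])),1))
E
python3 dial.py
```

```text
t 39.6 pos [658.8   0.9 134.9] tilt [0.061 0.065] yaw 4.2 w 59.9 F [ 1.  -0.5 -0.3] j [-0.15  0.51  1.53  0.08  1.06 -0.26]
need after twist [  44.9 -153.7  -21.7] twist -0.013
red 56 r 38.4 ang 93.1
red 96 r 9.7 ang 77.4
red 33 r 53.0 ang 5.8
orange 45 r 39.0 ang 63.2
orange 33 r 40.3 ang 4.1
```

The 90 tick is about 1.7° short of the index, which is within tolerance. I'll nudge it for margin.

>>> apply_moves(
  steps=[
    [[0.03,0,0,0],[0.03,0,0,0],[0.02,0,0,0],[0.003,0,0,0]],
  ],
)

```text
t: 40.05
ee_pos: [663.2, 6.4, 47.7]
eef_rot: [0.518, 0.512, 0.517, -0.449]
force: [-1.2, -1.2, 0.5]
width: 59.5
```

>>> apply_moves(
  steps=[
    [[0,0,0,0],[0,0,0,0],[0,0,0,0],[0,0,0,0],[0,0,0,0]],
  ],
  grip=1,
)

```text
t: 40.55
ee_pos: [662.2, 6.5, 47.5]
eef_rot: [0.517, 0.512, 0.518, -0.45]
force: [3.5, 0.2, -8.3]
width: 13.2
```

```bash
python3 - <<'E'
from m import *
need(660.5,7.2,47,6)
E
```

```text
t 40.5 pos [662.2   6.5  47.5] tilt [0.059 0.065] yaw 4.1 w 13.2 F [ 3.5  0.2 -8.3] j [-0.14  0.62  1.59  0.09  0.89 -0.27]
need after twist [ 0.5 -1.6 -0.9] twist -0.033
```

>>> apply_moves(
  steps=[
    [[0,0,0,-0.027],[0,0,0,0]],
  ],
)

```text
t: 40.75
ee_pos: [662.2, 6.5, 47.5]
eef_rot: [0.525, 0.504, 0.525, -0.442]
force: [1.9, 1.0, -5.1]
width: 13.0
```

>>> apply_moves(
  steps=[
    [[0,0,0,0],[0,0,0,0],[0,0,0,0],[-0.02,0,0,0],[-0.03,0,0,0],[-0.03,0,0,0],[0,0,0,0]],
  ],
  grip=-0.4,
)

```text
t: 41.45
ee_pos: [659.3, 0.9, 132.4]
eef_rot: [0.526, 0.505, 0.523, -0.441]
force: [1.8, 0.2, 0.1]
width: 59.9
```

```bash
python3 dial.py; python3 - <<'E'
from m import *
f=grab('wrist'); oranges(f,28)
t=grab('top'); bars(t,18,PAN)
E
```

```text
t 41.5 pos [659.3   0.9 132.4] tilt [0.064 0.064] yaw 5.8 w 59.9 F [1.8 0.2 0.1] j [-0.14  0.51  1.54  0.08  1.05 -0.29]
need after twist [  42.4 -154.2  -21.8] twist 0.014
red 61 r 37.8 ang 93.8
red 88 r 9.4 ang 76.9
red 33 r 53.3 ang 5.7
orange 49 r 39.0 ang 64.3
orange 37 r 40.6 ang 5.4
orange c 843.2 -210.0 size 44 6 long-axis deg 85.2
orange c 812.3 -162.1 size 29 10 long-axis deg -12.0
orange c 720.8 -143.9 size 55 38 long-axis deg -5.9
orange c 663.6 14.2 size 20 3 long-axis deg -84.3
bar mid [ 547.7 -174.5] orange dir 1.7
bar mid [ 556.8 -271.9] orange dir 3.1
bar mid [ 564.  -364.5] orange dir 1.7
```

>>> apply_moves(
  steps=[
    [[0,-0.037,-0.004,0],[0,-0.038,-0.004,0],[0,-0.038,-0.004,0],[0,-0.038,-0.004,0],[0,0,0,0],[0.02,0,0,0],[0.02,0,0,0],[0,0,0,0]],
  ],
  grip=1,
)

```text
t: 42.4
ee_pos: [494.3, 6.7, 69.2]
eef_rot: [0.52, 0.501, 0.53, -0.445]
force: [-0.6, 0.6, 0.1]
width: -0.2
```

```bash
python3 - <<'E'
from m import *
need(503.8,9.1,43,5)
E
```

```text
t 42.4 pos [494.3   6.7  69.2] tilt [0.042 0.068] yaw 5.8 w -0.2 F [-0.6  0.6  0.1] j [-0.18  0.41  1.94  0.11  0.76 -0.36]
need after twist [26.2  9.7 -1.6] twist 0.014
```

>>> apply_moves(
  steps=[
    [[0.006,0.008,0.001,0],[0.008,0,0,0],[0.005,0,0,0],[0.004,0,0,0],[0.003,0,0,0]],
  ],
)

```text
t: 42.9
ee_pos: [506.0, 7.8, 43.4]
eef_rot: [0.52, 0.501, 0.53, -0.445]
force: [-11.9, -3.7, 48.8]
width: 0.2
```

>>> apply_moves(
  steps=[
    [[0,0,0,0],[0.001,0,0,0],[0,0,0,0]],
  ],
)

```text
t: 43.2
ee_pos: [505.7, 7.7, 44.9]
eef_rot: [0.521, 0.501, 0.529, -0.445]
force: [-1.7, -1.4, 3.5]
width: -0.1
```

>>> apply_moves(
  steps=[
    [[-0.01,0,0,0],[-0.03,0,0,0],[-0.03,0,0,0],[-0.02,0,0,0],[0,0,0,0]],
  ],
)

```text
t: 43.7
ee_pos: [502.3, 1.4, 139.9]
eef_rot: [0.521, 0.501, 0.529, -0.444]
force: [0.7, -0.1, -0.7]
width: 0.0
```

```bash
python3 - <<'E'
from m import *
need(660.5,7.2,130,5.8)
E
```

```text
t 43.7 pos [502.3   1.4 139.9] tilt [0.046 0.067] yaw 5.9 w 0.0 F [ 0.7 -0.1 -0.7] j [-0.19  0.31  1.86  0.09  0.94 -0.35]
need after twist [  9.9 157.9  10.2] twist 0.001
```

The hold may have been too short, because the reaction had relaxed to 3.5 N by the end. I'll press again at 90° and keep the force on.

>>> apply_moves(
  steps=[
    [[0.03,0,0,0],[0.03,0,0,0],[0.02,-0.002,0,0],[0.005,0,0,0],[0,0,0,0]],
  ],
)

```text
t: 44.2
ee_pos: [506.6, 6.5, 54.1]
eef_rot: [0.523, 0.502, 0.527, -0.443]
force: [0.2, 0.3, 1.0]
width: -0.2
```

>>> apply_moves(
  steps=[
    [[0.003,0,0,0],[0.002,0,0,0],[0.002,0,0,0],[0.002,0,0,0]],
  ],
)

```text
t: 44.6
ee_pos: [507.7, 6.9, 46.7]
eef_rot: [0.524, 0.503, 0.526, -0.443]
force: [-3.6, -0.4, 3.7]
width: -0.2
```

>>> apply_moves(
  steps=[
    [[0.003,0,0,0],[0.002,0,0,0],[0.002,0,0,0],[0.002,0,0,0]],
  ],
)

```text
t: 45.0
ee_pos: [507.9, 6.8, 43.8]
eef_rot: [0.525, 0.502, 0.526, -0.442]
force: [-9.4, -0.8, 30.9]
width: 0.1
```

>>> apply_moves(
  steps=[
    [[0.002,0,0,0],[0.002,0,0,0],[0.002,0,0,0]],
  ],
)

```text
t: 45.3
ee_pos: [507.9, 6.9, 43.8]
eef_rot: [0.526, 0.502, 0.525, -0.441]
force: [-9.6, -1.3, 29.0]
width: 0.1
```

>>> apply_moves(
  steps=[
    [[-0.01,0,0,0],[-0.03,0,0,0],[-0.03,0,0,0],[-0.02,0,0,0],[0,0,0,0]],
  ],
)

```text
t: 45.8
ee_pos: [505.1, 0.8, 138.1]
eef_rot: [0.528, 0.504, 0.523, -0.44]
force: [1.0, -0.6, -0.7]
width: 0.0
```

>>> apply_moves(
  steps=[
    [[0,0.037,0.002,0],[0,0.037,0.002,0],[0,0.037,0.002,0],[0,0.036,0.002,0],[0,0,0,0]],
  ],
  grip=-0.4,
)

```text
t: 46.3
ee_pos: [655.0, 9.3, 144.2]
eef_rot: [0.527, 0.504, 0.523, -0.44]
force: [-0.1, 0.3, -0.3]
width: 59.6
```

```bash
python3 dial.py|head -1; python3 - <<'E'
from m import *
need(660.5,7.2,47,5.8)
E
```

```text
t 46.3 pos [655.    9.3 144.2] tilt [0.064 0.064] yaw 6.0 w 59.6 F [-0.1  0.3 -0.3] j [-0.13  0.49  1.54  0.08  1.06 -0.28]
t 46.4 pos [651.9   9.5 143.3] tilt [0.06  0.064] yaw 6.0 w 59.9 F [-0.7 -0.  -0.3] j [-0.13  0.49  1.54  0.08  1.06 -0.28]
need after twist [96.3  8.3  3.2] twist 0.003
```

>>> apply_moves(
  steps=[
    [[0.02,0.001,0.003,0],[0.035,0.001,0.003,0],[0.025,0,0.002,0],[0.01,0,0,0],[0,0,0,0]],
  ],
)

```text
t: 46.85
ee_pos: [654.5, 8.3, 46.8]
eef_rot: [0.524, 0.502, 0.527, -0.443]
force: [-0.3, 0.4, -0.1]
width: 59.6
```

>>> apply_moves(
  steps=[
    [[0,0.007,0.001,0],[0,0,0,0]],
  ],
)

```text
t: 47.05
ee_pos: [661.6, 8.1, 48.2]
eef_rot: [0.524, 0.502, 0.527, -0.443]
force: [-0.9, -0.3, -0.1]
width: 59.9
```

>>> apply_moves(
  steps=[
    [[0,0,0,0],[0,0,0,0],[0,0,0,0],[0,0,0,0],[0,0,0,0]],
  ],
  grip=1,
)

```text
t: 47.55
ee_pos: [661.9, 7.7, 51.5]
eef_rot: [0.525, 0.502, 0.526, -0.442]
force: [3.0, 0.3, -3.7]
width: 12.7
```

>>> apply_moves(
  steps=[
    [[0,0,0,0.12],[0,0,0,0.12],[0,0,0,0.12],[0,0,0,0.12],[0,0,0,0.12],[0,0,0,0.12],[0,0,0,0.12],[0,0,0,0.1],[0,0,0,0]],
  ],
)

```text
t: 48.45
ee_pos: [662.8, 7.3, 51.4]
eef_rot: [0.23, 0.69, 0.257, -0.637]
force: [-1.4, 1.6, 0.4]
width: 12.5
```

```bash
python3 - <<'E'
from m import *
need(660.5,7.2,47,-54.5)
E
```

```text
t 48.5 pos [662.8   7.3  51.4] tilt [0.058 0.062] yaw -49.7 w 12.5 F [-1.4  1.6  0.4] j [-0.13  0.61  1.58  0.09  0.9   0.68]
need after twist [ 4.4 -1.2  2. ] twist 0.084
```

>>> apply_moves(
  steps=[
    [[0,0,0,0.05],[0,0,0,0.028],[0,0,0,0]],
  ],
)

```text
t: 48.75
ee_pos: [662.9, 7.2, 51.4]
eef_rot: [0.205, 0.698, 0.233, -0.645]
force: [-1.4, 0.9, -1.2]
width: 12.5
```

>>> apply_moves(
  steps=[
    [[0,0,0,0],[0,0,0,0],[0,0,0,0],[-0.02,0,0,0],[-0.03,0,0,0],[-0.03,0,0,0],[0,0,0,0]],
  ],
  grip=-0.4,
)

```text
t: 49.45
ee_pos: [659.5, 2.5, 133.4]
eef_rot: [0.206, 0.698, 0.235, -0.644]
force: [1.2, 0.4, 0.1]
width: 59.6
```

```bash
python3 dial.py; python3 - <<'E'
from m import *
t=grab('top'); bars(t,18,PAN)
E
```

```text
t 49.5 pos [659.5   2.5 133.4] tilt [0.06  0.063] yaw -53.6 w 59.6 F [1.2 0.4 0.1] j [-0.14  0.51  1.53  0.08  1.05  0.76]
need after twist [  43.4 -154.6  -20.2] twist -1.022
red 37 r 55.0 ang 4.8
red 62 r 39.5 ang 34.6
red 97 r 10.7 ang 34.0
orange 51 r 40.3 ang 5.3
orange 43 r 39.9 ang -53.3
bar mid [ 547.7 -174.5] orange dir 1.7
bar mid [ 556.8 -271.9] orange dir 3.1
bar mid [ 564.  -364.5] orange dir 1.7
```

View pics/dial.png

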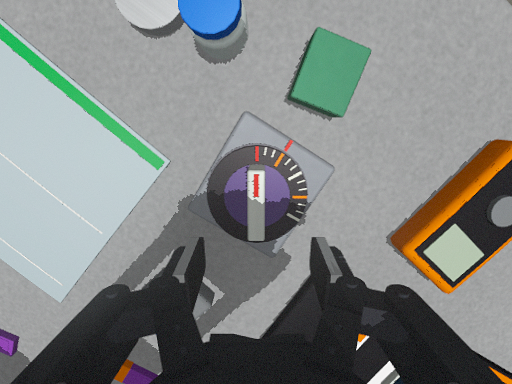

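The orange 30 tick (280,160) lines up with the red index (289,146), and all modules are in their lanes. Second press.

>>> apply_moves(
  steps=[
    [[0,-0.023,0.031,0],[0,-0.0235,0.031,0],[0,-0.0235,0.031,0],[0,-0.0235,0.031,0],[0,0,0,0],[0.02,0,0,0],[0.02,0,0,0],[0,0,0,0]],
  ],
  grip=1,
)

```text
t: 50.35
ee_pos: [492.7, 9.2, 72.0]
eef_rot: [0.203, 0.693, 0.238, -0.65]
force: [0.4, 0.4, 0.8]
width: 0.3
```

```bash
python3 - <<'E'
from m import *
need(504.5,8.5,55,-53.6)
E
```

```text
t 50.4 pos [492.7   9.2  72. ] tilt [0.043 0.066] yaw -53.5 w 0.3 F [0.4 0.4 0.8] j [-0.18  0.41  1.94  0.1   0.77  0.68]
need after twist [17.   7.6 -9.1] twist 0.001
```

>>> apply_moves(
  steps=[
    [[0.005,0.008,-0.008,0],[0.009,0,0,0],[0.005,0,0,0],[0.003,0,0,0],[0.002,0,0,0],[0.002,0,0,0],[0.002,0,0,0],[0.002,0,0,0]],
  ],
)

```text
t: 51.15
ee_pos: [508.6, 8.5, 43.6]
eef_rot: [0.204, 0.693, 0.238, -0.649]
force: [-9.4, -2.9, 38.8]
width: -0.0
```

>>> apply_moves(
  steps=[
    [[0.002,0,0,0],[0.002,0,0,0],[0.002,0,0,0],[0.002,0,0,0]],
  ],
)

```text
t: 51.55
ee_pos: [508.5, 8.5, 43.9]
eef_rot: [0.206, 0.694, 0.238, -0.647]
force: [-6.1, -2.5, 25.0]
width: -0.1
```

>>> apply_moves(
  steps=[
    [[-0.01,0,0,0],[-0.03,0,0,0],[-0.03,0,0,0],[-0.02,0,0,0],[0,0,0,0.14],[0,0,0,0.14],[0,0,0,0.14],[0,0,0,0.14],[0,0,0,0]],
  ],
)

```text
t: 52.45
ee_pos: [505.2, 3.3, 141.0]
eef_rot: [-0.002, 0.727, 0.042, -0.685]
force: [-0.0, 0.9, -0.4]
width: 0.2
```

>>> apply_moves(
  steps=[
    [[0,0.034,-0.007,0],[0,0.034,-0.007,0],[0,0.034,-0.007,0],[0,0.034,-0.007,0],[0,0.034,-0.007,0],[0.02,0,0,0],[0.02,0,0,0],[0,0,0,0]],
  ],
  grip=-0.4,
)

```text
t: 53.25
ee_pos: [556.7, -167.8, 92.3]
eef_rot: [0.011, 0.728, 0.054, -0.683]
force: [-0.5, 0.7, 0.0]
width: 59.8
```

```bash
python3 - <<'E'
from m import *
need(549.5,-176,18,-87); f=grab('wrist'); oranges(f,28)
E
```

```text
t 53.2 pos [ 556.7 -167.8   92.3] tilt [0.061 0.064] yaw -84.6 w 59.8 F [-0.5  0.7  0. ] j [-0.47  0.47  1.73  0.11  0.92  0.95]
need after twist [74.3  7.8  7.6] twist 0.041
orange c 398.3 -281.4 size 27 7 long-axis deg 46.8
orange c 616.6 -348.1 size 18 13 long-axis deg 6.5
orange c 610.4 -268.4 size 32 18 long-axis deg -86.6
orange c 600.8 -172.9 size 28 18 long-axis deg -86.7
orange c 687.3 -17.4 size 14 4 long-axis deg -54.1
```

>>> apply_moves(
  steps=[
    [[0.02,0.005,0.005,0.035],[0.02,0.004,0.004,0],[0.015,0.002,0.002,0],[0,0,0,0]],
  ],
)

```text
t: 53.7
ee_pos: [552.8, -176.1, 40.2]
eef_rot: [0.002, 0.731, 0.044, -0.681]
force: [0.1, -0.3, 0.7]
width: 59.9
```

>>> apply_moves(
  steps=[
    [[0.01,0.001,0.003,0],[0.009,0,0.001,0],[0.003,0,0,0]],
  ],
)

```text
t: 54.0
ee_pos: [552.3, -176.3, 19.8]
eef_rot: [0.004, 0.732, 0.044, -0.68]
force: [-1.0, 0.5, 0.8]
width: 59.6
```

>>> apply_moves(
  steps=[
    [[0.001,0,0,0],[0,0,0,0],[0,0,0,0],[0,0,0,0],[0,0,0,0]],
  ],
  grip=1,
)

```text
t: 54.5
ee_pos: [553.5, -176.7, 20.0]
eef_rot: [0.005, 0.733, 0.044, -0.679]
force: [-0.2, 0.4, -1.2]
width: 26.1
```

>>> apply_moves(
  steps=[
    [[-0.02,0,0,0],[-0.035,0,0,0],[-0.04,0,0,0],[-0.01,-0.03,0,0],[0,-0.039,-0.001,0],[0,-0.039,-0.001,0],[0,-0.039,-0.001,0],[0,-0.039,-0.001,0],[0,-0.039,0,0],[0,-0.039,0,0]],
  ],
)

```text
t: 55.5
ee_pos: [532.7, 84.1, 144.0]
eef_rot: [0.002, 0.734, 0.041, -0.678]
force: [0.4, 0.5, -0.3]
width: 26.3
```

>>> apply_moves(
  steps=[
    [[0,-0.039,0,0.07],[0,-0.039,0,0.07],[0,0,0,0]],
  ],
)

```text
t: 55.8
ee_pos: [529.0, 169.5, 148.9]
eef_rot: [-0.051, 0.733, -0.007, -0.679]
force: [-0.2, 0.3, -0.7]
width: 26.2
```

```bash
python3 - <<'E'
from m import *
need(526,178,5,-94.7)
E
```

```text
t 55.8 pos [529.  169.5 148.9] tilt [0.079 0.06 ] yaw -94.5 w 26.2 F [-0.2  0.3 -0.7] j [0.15 0.34 1.78 0.06 0.93 1.77]
need after twist [143.9  -8.3   3.6] twist 0.003
```

>>> apply_moves(
  steps=[
    [[0.02,0,0.003,0],[0.04,0,0.004,0],[0.04,0,0.004,0],[0.02,0,0.002,0],[0.006,0,0,0],[0,0,0,0]],
  ],
)

```text
t: 56.4
ee_pos: [528.2, 177.8, 20.5]
eef_rot: [-0.048, 0.734, -0.004, -0.677]
force: [-0.8, -0.8, -0.1]
width: 26.3
```

>>> apply_moves(
  steps=[
    [[0.007,0,0,0],[0.004,0,0,0],[0.002,0,0,0],[0.002,0,0,0]],
  ],
)

```text
t: 56.8
ee_pos: [532.7, 178.2, 8.1]
eef_rot: [-0.049, 0.736, -0.004, -0.675]
force: [-0.8, 0.4, 0.1]
width: 26.0
```

>>> apply_moves(
  steps=[
    [[0.002,0,0,0],[0.002,0,0,0],[0.001,0,0,0]],
  ],
)

```text
t: 57.1
ee_pos: [533.8, 178.6, 4.5]
eef_rot: [-0.048, 0.737, -0.003, -0.674]
force: [-4.3, -2.7, 20.7]
width: 26.1
```

>>> apply_moves(
  steps=[
    [[0,0,0,0],[0,0,0,0],[-0.005,0,0,0],[-0.01,0,0,0],[-0.025,0,0,0],[-0.04,0,0,-0.06],[-0.025,0,0,-0.06],[0,0,0,0]],
  ],
  grip=-0.4,
)

```text
t: 57.9
ee_pos: [523.7, 172.1, 114.8]
eef_rot: [-0.002, 0.739, 0.039, -0.673]
force: [-0.1, 0.7, -1.3]
width: 59.9
```

>>> apply_moves(
  steps=[
    [[0,0.042,-0.001,0],[0,0.042,-0.001,0],[0,0.042,-0.001,0],[0,0.042,-0.001,0],[0,0.042,-0.001,0],[0,0.042,-0.001,0],[0,0.042,-0.001,0],[0,0.042,-0.001,0],[0,0.042,-0.001,0],[0,0.042,-0.001,0]],
  ],
)

```text
t: 58.9
ee_pos: [555.0, -254.8, 89.7]
eef_rot: [-0.005, 0.739, 0.039, -0.672]
force: [1.4, 0.5, 0.5]
width: 59.9
```

```bash
python3 - <<'E'
from m import *
need(559.5,-272.2,18,-87); f=grab('wrist'); oranges(f,28); t=grab('top'); bars(t,3,MAT)
E
```

```text
t 58.9 pos [ 555.  -254.8   89.7] tilt [0.093 0.065] yaw -87.0 w 59.9 F [1.4 0.5 0.5] j [-0.61  0.51  1.68  0.13  0.92  0.83]
need after twist [71.7 17.6 -3.6] twist -0.0
orange c 389.1 -17.4 size 40 21 long-axis deg -15.9
orange c 610.3 -270.5 size 27 17 long-axis deg -86.5
orange c 617.1 -361.6 size 32 17 long-axis deg -88.1
bar mid [530.6 178.3] orange dir -5.4
```

>>> apply_moves(
  steps=[
    [[0.015,0.009,0.001,0],[0.018,0.008,0.001,0],[0.012,0.002,0.001,0],[0,0,0,0]],
  ],
)

```text
t: 59.4
ee_pos: [557.1, -275.0, 38.4]
eef_rot: [-0.007, 0.739, 0.037, -0.672]
force: [-1.2, -0.0, 0.3]
width: 59.7
```

>>> apply_moves(
  steps=[
    [[0.01,0,0,0],[0.007,0,0,0],[0.002,0,0,0]],
  ],
)

```text
t: 59.7
ee_pos: [558.7, -271.3, 17.7]
eef_rot: [-0.007, 0.739, 0.038, -0.673]
force: [0.0, 0.7, 0.0]
width: 59.9
```

>>> apply_moves(
  steps=[
    [[0.001,0,0,0],[0,0,0,0],[0,0,0,0],[0,0,0,0],[0,0,0,0]],
  ],
  grip=1,
)

```text
t: 60.2
ee_pos: [563.0, -275.4, 21.1]
eef_rot: [-0.002, 0.742, 0.035, -0.67]
force: [0.4, 0.1, 0.0]
width: 26.0
```

>>> apply_moves(
  steps=[
    [[-0.02,0,0,0],[-0.035,0,0,0],[-0.04,0,0,0],[-0.01,-0.03,0,0],[0,-0.041,-0.001,0],[0,-0.041,-0.001,0],[0,-0.041,-0.001,0],[0,-0.041,-0.001,0],[0,-0.041,-0.001,0],[0,-0.041,-0.001,0]],
  ],
)

```text
t: 61.2
ee_pos: [544.4, -0.5, 143.6]
eef_rot: [-0.005, 0.742, 0.032, -0.67]
force: [0.4, 0.2, -0.6]
width: 26.0
```

>>> apply_moves(
  steps=[
    [[0,-0.041,-0.001,0],[0,-0.041,-0.001,0],[0,-0.041,-0.001,0],[0,-0.041,-0.001,0],[0,-0.041,-0.001,0.07],[0,-0.041,0,0.07],[0,0,0,0]],
  ],
)

```text
t: 61.9
ee_pos: [537.4, 261.1, 157.3]
eef_rot: [-0.059, 0.739, -0.014, -0.671]
force: [0.1, -1.0, -1.0]
width: 25.8
```

```bash
python3 - <<'E'
from m import *
need(533,263,5,-94.7)
E
```

```text
t 61.9 pos [537.4 261.1 157.3] tilt [0.099 0.058] yaw -95.7 w 25.8 F [ 0.1 -1.  -1. ] j [0.32 0.38 1.7  0.03 0.96 1.98]
need after twist [152.3  -1.6   4.5] twist -0.018
```

>>> apply_moves(
  steps=[
    [[0.02,0.002,0.004,-0.015],[0.04,0.002,0.005,0],[0.04,0.002,0.005,0],[0.025,0.002,0.004,0],[0.008,0,0,0],[0,0,0,0]],
  ],
)

```text
t: 62.5
ee_pos: [532.0, 263.4, 20.1]
eef_rot: [-0.05, 0.74, -0.006, -0.67]
force: [-0.6, -0.1, 0.8]
width: 25.8
```

>>> apply_moves(
  steps=[
    [[0.006,0,0.001,0],[0.003,0,0,0],[0.002,0,0,0]],
  ],
)

```text
t: 62.8
ee_pos: [534.6, 264.4, 11.6]
eef_rot: [-0.051, 0.742, -0.005, -0.669]
force: [-0.0, -0.5, -0.7]
width: 26.1
```

>>> apply_moves(
  steps=[
    [[0.003,0,0,0],[0.002,0,0,0],[0.001,0,0,0]],
  ],
)

```text
t: 63.1
ee_pos: [537.0, 265.3, 7.1]
eef_rot: [-0.051, 0.743, -0.005, -0.667]
force: [-0.1, 0.0, -1.3]
width: 25.7
```

>>> apply_moves(
  steps=[
    [[0.002,0,0,0],[0.001,0,0,0]],
  ],
)

```text
t: 63.3
ee_pos: [537.6, 265.6, 4.7]
eef_rot: [-0.051, 0.743, -0.005, -0.667]
force: [-4.7, -2.6, 16.0]
width: 26.0
```

>>> apply_moves(
  steps=[
    [[0,0,0,0],[0,0,0,0],[-0.005,0,0,0],[-0.01,0,0,0],[-0.025,0,0,0],[-0.045,0,0,-0.055],[-0.045,0,0,-0.055],[0,0,0,0]],
  ],
  grip=-0.4,
)

```text
t: 64.1
ee_pos: [522.3, 257.1, 139.8]
eef_rot: [-0.009, 0.744, 0.033, -0.667]
force: [1.4, 0.4, 0.8]
width: 59.8
```

>>> apply_moves(
  steps=[
    [[0,0.045,-0.001,0],[0,0.045,-0.001,0],[0,0.045,-0.001,0],[0,0.045,-0.001,0],[0,0.045,-0.001,0],[0,0.045,-0.001,0],[0,0.045,-0.001,0],[0,0.045,-0.001,0],[0,0.045,-0.001,0],[0,0.045,-0.001,0]],
  ],
)

```text
t: 65.1
ee_pos: [551.8, -200.6, 118.7]
eef_rot: [-0.008, 0.748, 0.037, -0.662]
force: [0.2, -0.2, 0.7]
width: 59.7
```

>>> apply_moves(
  steps=[
    [[0,0.045,-0.001,0],[0,0.045,-0.001,0],[0,0.045,-0.001,0],[0,0,0,0]],
  ],
)

```text
t: 65.5
ee_pos: [559.9, -347.5, 110.3]
eef_rot: [-0.009, 0.749, 0.033, -0.662]
force: [-0.3, -0.0, 0.7]
width: 59.9
```

```bash
python3 - <<'E'
from m import *
need(566.1,-363.3,18,-88); f=grab('wrist'); oranges(f,28); t=grab('top'); bars(t,3,MAT)
E
```

```text
t 65.5 pos [ 559.9 -347.5  110.3] tilt [0.122 0.061] yaw -87.8 w 59.9 F [-0.3 -0.   0.7] j [-0.73  0.53  1.56  0.15  1.    0.73]
need after twist [92.3 16.1 -5.7] twist 0.003
orange c 617.1 -363.8 size 27 17 long-axis deg -87.4
bar mid [530.6 178.3] orange dir -5.4
bar mid [535.3 264. ] orange dir -4.2
```

>>> apply_moves(
  steps=[
    [[0.02,0.01,0.002,0],[0.03,0.01,0.002,0],[0.018,0.003,0.001,0],[0,0,0,0]],
  ],
)

```text
t: 66.0
ee_pos: [562.1, -353.7, 39.6]
eef_rot: [-0.01, 0.747, 0.038, -0.663]
force: [-0.4, 0.5, 0.8]
width: 59.7
```

>>> apply_moves(
  steps=[
    [[0,0.013,-0.001,0],[0,0,0,0]],
  ],
)

```text
t: 66.2
ee_pos: [563.9, -364.6, 39.8]
eef_rot: [-0.01, 0.747, 0.039, -0.664]
force: [0.4, 0.2, 0.6]
width: 59.7
```

>>> apply_moves(
  steps=[
    [[0.01,0.002,0,0],[0.008,0,0,0],[0.003,0,0,0]],
  ],
)

```text
t: 66.5
ee_pos: [568.2, -366.0, 20.6]
eef_rot: [-0.009, 0.748, 0.038, -0.662]
force: [0.3, 1.2, -0.8]
width: 59.9
```

>>> apply_moves(
  steps=[
    [[0.001,0,0,0],[0,0,0,0],[0,0,0,0],[0,0,0,0],[0,0,0,0]],
  ],
  grip=1,
)

```text
t: 67.0
ee_pos: [568.8, -366.9, 20.2]
eef_rot: [-0.008, 0.749, 0.038, -0.662]
force: [-0.6, 1.5, -1.7]
width: 25.9
```

>>> apply_moves(
  steps=[
    [[-0.02,0,0,0],[-0.035,0,0,0],[-0.04,0,0,0],[-0.01,-0.03,0,0],[0,-0.044,-0.001,0],[0,-0.044,-0.001,0],[0,-0.044,-0.001,0],[0,-0.044,-0.001,0],[0,-0.044,-0.001,0],[0,-0.044,-0.001,0]],
  ],
)

```text
t: 68.0
ee_pos: [547.7, -76.0, 146.3]
eef_rot: [-0.012, 0.749, 0.034, -0.662]
force: [0.3, -0.1, -1.0]
width: 26.0
```

>>> apply_moves(
  steps=[
    [[0,-0.044,-0.001,0],[0,-0.044,-0.001,0],[0,-0.044,-0.001,0],[0,-0.044,-0.001,0],[0,-0.044,0,0],[0,-0.044,0,0],[0,-0.044,0,0],[0,-0.044,0,0.06],[0,-0.04,0,0.06],[0,0,0,0]],
  ],
)

```text
t: 69.0
ee_pos: [533.1, 337.6, 173.2]
eef_rot: [-0.059, 0.746, -0.004, -0.664]
force: [-0.1, 0.1, -0.8]
width: 26.1
```

```bash
python3 - <<'E'
from m import *
need(539,347,5,-94.7)
E
```

```text
t 69.0 pos [533.1 337.6 173.2] tilt [0.119 0.071] yaw -94.8 w 26.1 F [-0.1  0.1 -0.8] j [0.45 0.39 1.63 0.02 0.98 2.1 ]
need after twist [168.2  -9.9  -5.1] twist -0.003
```

>>> apply_moves(
  steps=[
    [[0.02,0.001,0.003,0],[0.045,0.001,0.004,0],[0.045,0.001,0.004,0],[0.03,0,0.003,0],[0.006,0,0,0],[0,0,0,0]],
  ],
)

```text
t: 69.6
ee_pos: [536.6, 347.0, 24.0]
eef_rot: [-0.057, 0.746, -0.002, -0.663]
force: [-0.2, -0.5, -0.9]
width: 26.0
```

>>> apply_moves(
  steps=[
    [[0.006,0,0.001,0],[0.004,0,0,0],[0.002,0,0,0]],
  ],
)

```text
t: 69.9
ee_pos: [539.5, 348.3, 15.4]
eef_rot: [-0.058, 0.748, -0.001, -0.661]
force: [0.2, -0.1, -0.1]
width: 25.9
```

>>> apply_moves(
  steps=[
    [[0.005,0,0,0],[0.002,0,0,0],[0.001,0,0,0]],
  ],
)

```text
t: 70.2
ee_pos: [542.3, 349.7, 9.2]
eef_rot: [-0.058, 0.749, -0.0, -0.66]
force: [0.3, -0.1, -0.2]
width: 26.0
```

>>> apply_moves(
  steps=[
    [[0.003,0,0,0],[0.001,0,0,0]],
  ],
)

```text
t: 70.4
ee_pos: [543.1, 350.2, 5.3]
eef_rot: [-0.058, 0.749, -0.0, -0.659]
force: [-2.2, -0.7, 4.4]
width: 26.0
```

>>> apply_moves(
  steps=[
    [[0,0,0,0],[0,0,0,0],[-0.005,0,0,0],[-0.01,0,0,0],[-0.03,0,0,0],[-0.045,0,0,0],[-0.045,0,0,0],[-0.045,0,0,0],[-0.03,0,0,0],[0,0,0,0]],
  ],
  grip=-0.4,
)

```text
t: 71.4
ee_pos: [514.1, 333.2, 225.4]
eef_rot: [-0.059, 0.75, -0.0, -0.659]
force: [0.1, 0.7, -0.2]
width: 59.5
```

>>> apply_moves(
  steps=[
    [[0,0.045,0,0],[0,0.045,0,0],[0,0.045,0,0],[0,0.045,0,0],[0,0.045,0,0],[0,0.045,0,0],[0,0.045,0,0],[0,0.045,0,0],[0,0.045,0,0],[0,0,0,0]],
  ],
)

```text
t: 72.4
ee_pos: [481.4, -80.9, 189.2]
eef_rot: [-0.058, 0.753, 0.003, -0.656]
force: [-0.2, 0.5, -0.1]
width: 60.0
```

```bash
python3 - <<'E'
from m import *
pose(); t=grab('top'); bars(t,3,MAT); save(t,'pics/t5.png',(145,80,340,225),4)
s=grab('scene'); save(s,'pics/s5.png',(180,150,400,290),3.5)
E
```

```text
t 72.4 pos [481.4 -80.9 189.2] tilt [0.14  0.081] yaw -94.1 w 60.0 F [-0.2  0.5 -0.1] j [-0.41  0.19  1.89  0.16  0.97  1.16]
bar mid [530.6 178.2] orange dir -5.3
bar mid [535.4 264.7] orange dir -5.0
bar mid [540.  347.6] orange dir -2.8
```

View pics/t5.png

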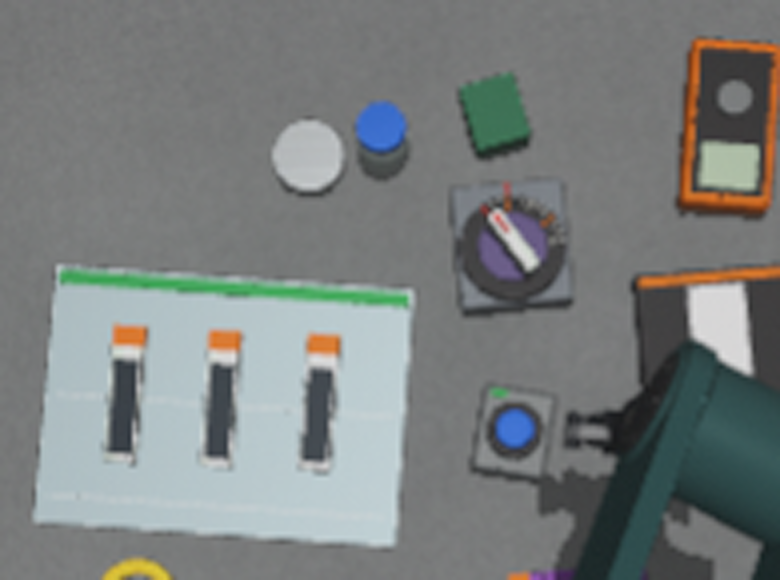

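View pics/s5.png

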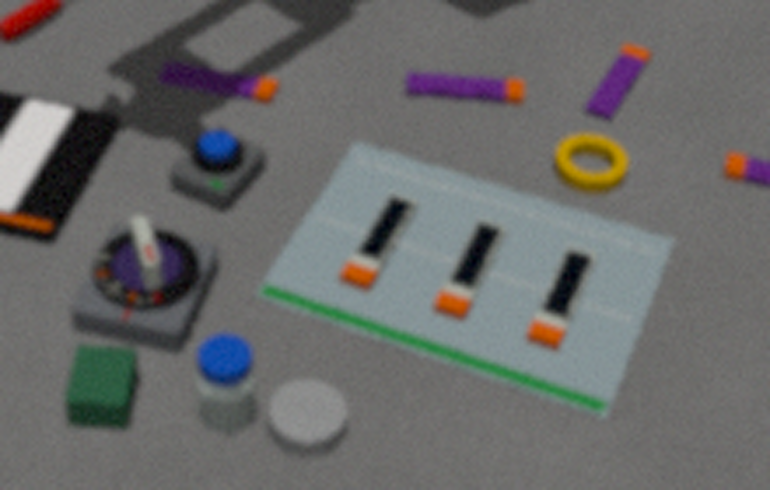

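The three modules lie flat on the mat with gaps, at top-crop (127,395), (222,400) and (320,402), orange ends towards the green strip. The dial still has its orange 30 tick at the index (507,190), the button is up and the bystanders are in place. Handing in.

```bash
python3 -c "
from plant import robot
print(robot.close_job())"
```

```text
the job is handed in; nothing more can be done
None
```

The job is handed in at about 72 s of the 210 s allowed. The hand-in returned no verdict, so what follows rests on my own checks.

**What was done**
- **Laying the modules:** I laid the three dark modules in lanes 1 to 3 with their orange ends towards the panel's strip. One was knocked about 4 cm out of lane 3 along the way, and I re-laid it. On bar B the first grasp closed above the bar without moving it, and the second try held.
- **At 90 degrees:** I turned the scale from about 65 to about 89.5 degrees by the tick marks, then pressed and released the button. The first press may have been too short, because the force had dropped to 3.5 N by its end. I pressed again at 90 with a steady 30 N.
- **At 30 degrees:** I turned the scale to 30, with its orange tick at the index to within about half a degree. The button was held fully down at 25 to 39 N with all modules in their lanes, then released.
- **Back on the mat:** I moved all three modules back to the mat.

**Last checks**
- **Modules:** their centres are at about (531, 178), (535, 265) and (540, 348), roughly 85 mm apart. The orange ends point at -5.3, -5.0 and -2.8 degrees, against about -4.7 for the mat.
- **Rest of the bench:** the scale still reads 30 and the button is up. The bystanders in the last pictures look unmoved, and the arm is clear.

**Imperfections**
- The tool's tilt drifted to about 9 degrees over the run; the modules still ended flat.
- The tip force peaked at 49 N on the first press. That was fingertip contact and well under the 120 N wrist limit, but I can't tell whether it counts against the 40 N limit on the arm and gripper body.

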